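# Change the full scrap tin at a jeweller's bench

### The arm

A 7-joint arm with a two-finger parallel gripper is mounted at the origin on a cart in front of the work surface, level with it; the furniture and walls round the work are solid. World frame = base frame: x ahead of the robot, y to its left, z up, the work surface at z = 0. Lengths are in m, angles in rad, forces in N, time in s.
With the tool pointing down it reaches from about 0.4 to 0.85 m from the base axis. Payload 4.5 kg.
Tool frame: the origin (TCP) lies on the centre line of the jaws, within the pads' length; the fingertips stand 25 mm ahead of it and the grasp point (between the pads) lies 6 mm ahead of it; z points along the fingers, y is the direction in which the jaws open and shut (so a half turn about z gives the same grasp; the last joint's range is limited). The gripper opens to 88 mm and grips with 3 to 60 N. Pads are 18 mm wide; open, the fingers measure 123 mm over their backs; the gripper's body (75 mm by 187 mm) begins 45 mm behind the grasp point.
Start: joints at [1.169, 0.689, -0.195, 1.565, 0.157, 0.902, -0.215], TCP at [0.264, -0.567, 0.264] pointing down, gripper open.
Joint ranges: [-3.01, 3.01], [-0.46, 2.08], [-1.47, 1.51], [0.13, 2.56], [-1, 4.14], [0.04, 2.09], [-2.66, 2.66]. Speed limits (rad/s): [2.57, 2.57, 3.14, 3.14, 3.14, 3.14, 3.14].

### API

Orientations are given as a unit quaternion [x, y, z, w].
In Python, from plant import r, eyes gives the robot as it stands.
- The arm moves only by the tool servo_tool, never from a script. Its argument "deltas" is a list of rows, each an object of numbers: "dx", "dy", "dz": the shift along the tool's x, y, z in units of 60 mm (1.0 is 60 mm); "ax", "ay", "az": the turn, a rotation vector about the tool's x, y, z in units of 6 degrees (1.0 is 6 degrees); "hand": the finger opening in mm, from 0 to 88.1. A call has 1 to 10 rows; each row is the pose to reach, as a shift and turn from the pose commanded when the call began, along the tool's axes at that moment; what a row does not reach only later rows make up. A row lasts 1/8 s, in which the tool goes at most 62.5 mm and 10.7 degrees, less where a joint would pass 70% of its speed; a pose out of reach is approached as far as the arm can. A call with a gripper value outside its range is refused whole. The fingers move at their own pace and stop on an object; "newtons" is the grip in N (left out, the last holds). Time passes only in rows, so rows that repeat a pose let the fingers close. It gives the time, the measured TCP pose, the force and the opening at its end, in the units of the state.
- r.get_state(): the state, without advancing time (a new reading comes with each control period).
- eyes.snapshot(name): name is "scene" or "top"; returns (picture, depth): 400x640x3 uint8, red, green, blue; 400x640 float32, m along the optical axis (not along the pixel's ray), 0 where there is no reading.
- eyes.camera_model(name): a dict with "fx", "fy", "cx", "cy" (pixels), "pose" (4x4, takes a point from camera to world coordinates). Camera axes: x right, y up, looking along -z (the intrinsics and any distortion apply to the point x, -y, -z); pixel columns grow to the right and rows downward; lengths in m; the calibration is good to about 2 mm. A picture is of the moment at which its call begins. camera_model takes no time and is no camera call.
- r.finish_job(): hands the job in, once; it reports no verdict.
The state is a dict: "clock": time; "q": joint angles; "qd": joint speeds; "joint_torque": joint torques, N m; "tool_pos": TCP position; "eef_rot": TCP orientation; "contact_force": force on the tool from outside, world axes, zero at the start; "moment": the same for the moment, N m; "opening": opening from 0.0 (shut) to 1.0 (fully open).
Only numpy, scipy, OpenCV 4.12 (cv2) and the standard library are available. Lean on these libraries where they do the work, as an engineer would, in place of code of your own. Each camera call takes 0.05 s, during which the arm holds its last target.

### The job

The silver-scrap tin in the wooden cradle is full, and the flux bottle and the wire spool hem it in. Stand the bottle and the spool on the black rubber pad, lay the full tin on the sill of the steel scrap safe and push it in through the sprung flap, and stand the spare tin in the cradle in its place. Then put the bottle and the spool back upright, each where it stood before, and leave the shears and the caliper alone.

Things in the scene. Friction and masses are not known exactly. Their poses are not given: they have to be found in the camera images.
- flux_bottle_mid (a point): White plastic bottle with a nozzle, upright beside the cradle (left or right, varies); round body 41 mm across up to 75 mm height, 94 mm tall with nozzle, about 85 g. The point is on its axis, 47 mm above its foot; z up its axis.
- wire_spool_mid (a point): Small spool of green binding wire with wooden ends, standing on end on the cradle's other side; 44 mm across, 34 mm tall, 70 g. The point is on its axis, 17 mm above its foot; z up its axis.
- full_tin_mid (a point): The full scrap tin: round flat lidded tin with a gold lid, 57 mm in diameter, 28 mm tall, about 150 g, lid fixed, standing in the cradle at the start. The point is its centre, 14 mm above its underside; z is up.
- spare_tin_mid (a point): The spare tin: looks the same (57 mm in diameter, 28 mm tall, about 60 g) but stands alone on the open bench at the start. The point is its centre, 14 mm above its underside; z is up.
- cradle_seat (a point): Fixed wooden disc, 66 mm across, 6 mm high, with a brass rail round its back (52 deg either side of its +x; top 27 mm above the bench, 2 mm off a tin): a tin is gripped across y, not along x. Point: middle of the disc's top, under the tin; x to the rail, away from the robot, y left. Bottle and spool stand 53 mm to either side (y), 22 mm in front, 7 mm clear of the tin, free before and behind (x).
- pad_top (a point): Fixed black rubber pad lying on the bench, 85 mm (its x) by 150 mm (its y), 3 mm thick, with room for the bottle and the spool side by side along its y. The point is the middle of its top.
- sill (a point): Fixed grey steel safe, 92 mm wide, 112 high, brass lock on top. Its sill is the flat step in front, 62 mm above the bench, 67 deep (x), 82 wide (y) between 4 mm curbs. Point: middle of the sill's top; x into the safe, y left. The face with the opening (76 wide, 38 high above the sill) is 33 mm ahead; behind it is a 57 mm drop. A tin pushed level till its rear is within 5 mm of the face tips in.
- flap (a joint): Sprung steel flap in the safe's opening, hinged along its upper edge, 80 mm wide: 0 rad hanging shut, growing as it swings inwards, to 1.45 rad. A push of under 1 N opens it; the spring shuts it when nothing props it.
- shears_mid (a point): Bystander: black-handled metal shears lying on the bench right of the work, 44 x 123 x 9 mm. The point is their middle. Loose.
- caliper_mid (a point): Bystander: slide caliper lying on the bench near its front edge, 56 x 200 x 13 mm. The point is its middle. Loose.
Not all that is in view belongs to the job. What is shaped like the part that bears wire_spool_mid but orange or pink is not meant.

How it is judged:
By the outcome, as a careful person would: the job done as asked, in the order asked, and still so for the second after the job is handed in, with the robot touching nothing.
It also fails if it takes over 136 s, if anything falls off the work surface, if the arm or the gripper's body presses on something with over 40 N, if the wrist force passes 120 N, or if a joint passes its speed limit or range.

## Working session

There is one attempt and no reset: what is moved stays moved. The work goes in short steps, Python scripts to look and compute and a tool call to move; the robot and the scene stay as the last step left them, time stands still between calls to the robot, and variables do not carry over. Pictures are saved under pics/ and viewed, and the job is handed in when it is done.

Besides the shell and the picture viewer there is one more tool, called as name([rows], argument=value, ...), one row to a line, values as JSON. servo_tool: Moves the arm, as the interface text tells. Its arguments: {"type":"object","properties":{"deltas":{"type":"array","items":{"type":"object","properties":{"dx":{"type":"number"},"dy":{"type":"number"},"dz":{"type":"number"},"ax":{"type":"number"},"ay":{"type":"number"},"az":{"type":"number"},"hand":{"type":"number"}}}},"newtons":{"type":"number"}},"required":["deltas"]}

```bash
ls; mkdir -p pics; python3 - <<'E'
from plant import r,eyes
import cv2,numpy as np
s=r.get_state(); print({k:np.round(v,4).tolist() for k,v in s.items()})
for n in("scene","top"):
    p,d=eyes.snapshot(n); cv2.imwrite(f"pics/{n}0.png",p[:,:,::-1]); np.save(f"pics/{n}0.npy",d); m=eyes.camera_model(n); print(n,m)
E
```

```text
pics
{'clock': 0.0, 'q': [1.1688, 0.69, -0.1945, 1.5664, 0.1573, 0.9025, -0.2151], 'qd': [-0.0007, -0.0011, 0.0003, -0.0004, -0.0023, 0.0022, 0.001], 'joint_torque': [-0.0005, -52.757, -1.267, -15.3434, -0.0526, 0.0065, 0.0002], 'tool_pos': [0.2635, -0.5661, 0.2629], 'eef_rot': [0.9763, 0.2162, -0.0003, -0.0009], 'contact_force': [0.3392, 0.3015, 0.216], 'moment': [-0.0195, 0.0552, 0.0157], 'opening': 0.9995}
scene {'fx': 382.27628590725203, 'fy': 382.27628590725203, 'cx': 319.6891549943523, 'cy': 195.3447164397467, 'pose': array([[-0.69857279,  0.33639203, -0.63153501, -0.1223795 ],
       [-0.71550521, -0.31982236,  0.6211006 ,  0.65205034],
       [ 0.00695428,  0.88575056,  0.46410944,  0.53740503],
       [ 0.        ,  0.        ,  0.        ,  1.        ]])}
top {'fx': 467.811214687197, 'fy': 467.811214687197, 'cx': 312.7301020734674, 'cy': 204.04726635573863, 'pose': array([[ 0.09149782,  0.9722593 , -0.21526727,  0.27630416],
       [-0.9957759 ,  0.09099209, -0.01227973,  0.04534543],
       [ 0.00764854,  0.21548153,  0.97647796,  1.11451233],
       [ 0.        ,  0.        ,  0.        ,  1.        ]])}
```

View pics/scene0.png

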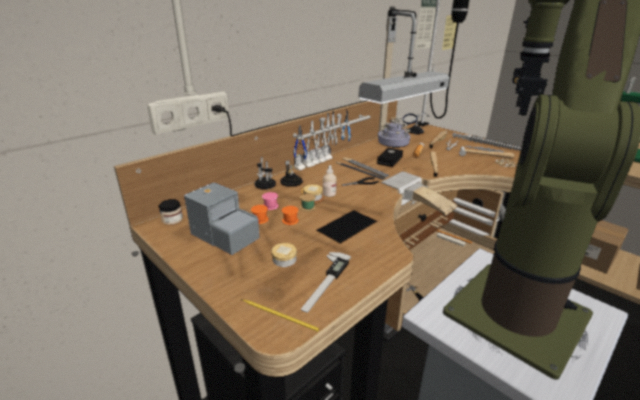

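View pics/top0.png

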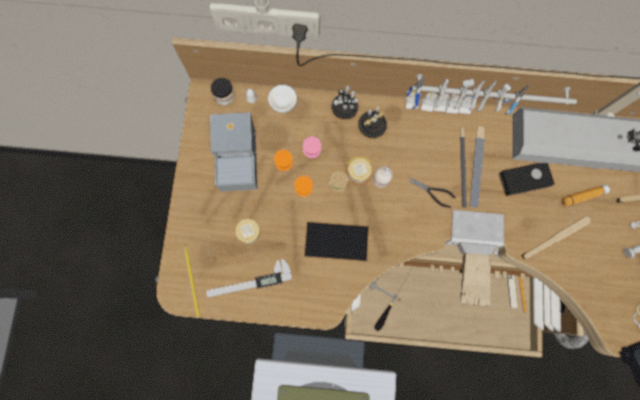

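The top view shows the safe at (235,150), the spare tin at (247,231), the full tin at (360,169), the bottle at (384,177), and a spool at (338,181) that should be the green one. The pad is at (337,241). The orange items at (284,160) and (304,186) and the pink one at (312,147) are decoys. I'll enlarge a crop to confirm.

```bash
cat > h.py <<'E'
import numpy as np,cv2
from plant import r,eyes
def ray(n,u,v):
    m=eyes.camera_model(n);P=m['pose']
    d=np.stack([(np.asarray(u,float)-m['cx'])/m['fx'],-(np.asarray(v,float)-m['cy'])/m['fy'],-np.ones_like(np.asarray(u,float))],-1)
    return P[:3,3],d@P[:3,:3].T
def onz(n,u,v,z):
    o,d=ray(n,u,v); return o+d*((z-o[2])/d[...,2])[...,None]
def cloud(n,dep):
    v,u=np.mgrid[:400,:640]; o,d=ray(n,u,v); return o+d*dep[...,None]
def proj(n,p):
    m=eyes.camera_model(n);P=m['pose'];c=(np.asarray(p,float)-P[:3,3])@P[:3,:3]
    return np.stack([m['cx']+m['fx']*c[...,0]/-c[...,2],m['cy']-m['fy']*c[...,1]/-c[...,2]],-1)
def crop(img,name,x0,y0,x1,y1,k):
    cv2.imwrite(name,cv2.resize(img[y0:y1,x0:x1,::-1],None,fx=k,fy=k,interpolation=cv2.INTER_CUBIC))
E
python3 - <<'E'
from h import *
t=cv2.imread('pics/top0.png')[:,:,::-1];s=cv2.imread('pics/scene0.png')[:,:,::-1]
crop(t,'pics/topc.png',180,80,430,310,3); crop(s,'pics/scenec.png',170,150,400,310,3)
c=cloud('top',np.load('pics/top0.npy'))
for n,(u,v) in dict(spare=(247,231),full=(360,169),bottle=(384,176),spool=(338,181),pad=(337,241),sill=(236,173),roof=(230,135),bench=(300,220)).items(): print(n,np.round(c[v,u],4))
E
```

```text
spare [0.4369 0.2066 0.0285]
full [ 0.6109 -0.0464  0.0349]
bottle [ 0.5889 -0.1003  0.0681]
spool [0.5754 0.004  0.0374]
pad [ 0.4364 -0.0067  0.004 ]
sill [0.5652 0.2435 0.0635]
roof [0.6405 0.2599 0.1089]
bench [ 4.798e-01  8.640e-02 -2.000e-04]
```

View pics/topc.png

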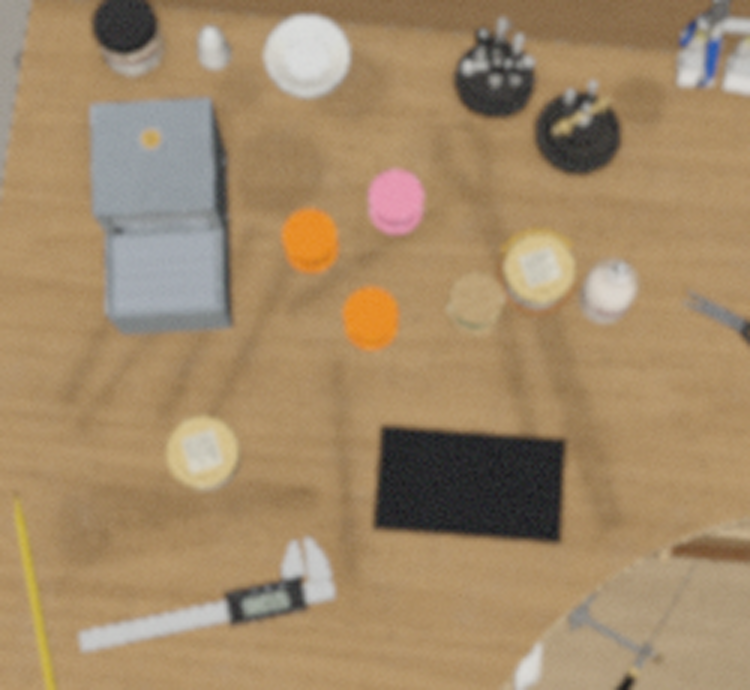

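View pics/scenec.png

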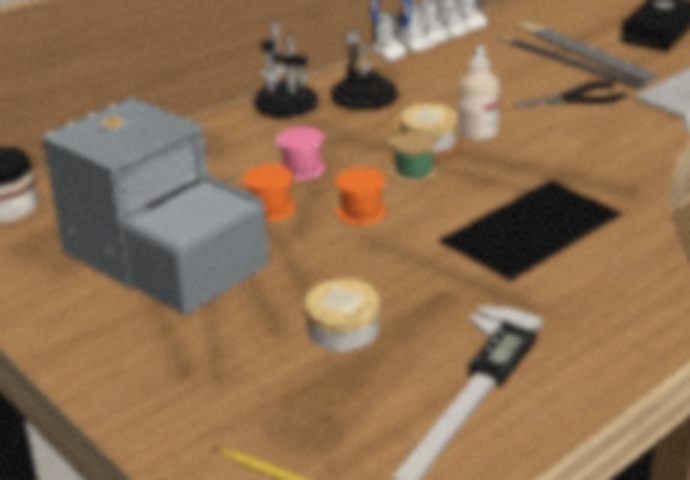

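Crops confirm the target spool: wooden top at top-view (338,181), green wire at scene (308,202). The full tin sits in the cradle between it and the bottle, and the spare stands alone at (247,231).

```bash
cat > meas.py <<'E'
from h import *
def tops(deps,items):
    for n,dep in deps.items():
        c=cloud(n,dep)
        for k,(x,y,z0,z1,R,ztop) in items.items():
            m=((np.hypot(c[...,0]-x,c[...,1]-y)<R)&(c[...,2]>z0)&(c[...,2]<z1)&(dep>0)).astype(np.uint8)
            cs,_=cv2.findContours(m,cv2.RETR_EXTERNAL,cv2.CHAIN_APPROX_NONE)
            if not cs: print(n,k,'none');continue
            q=max(cs,key=cv2.contourArea)[:,0,:]
            w=onz(n,q[:,0],q[:,1],ztop)[:,:2].astype(np.float32)
            (cc,rad)=cv2.minEnclosingCircle(w); P=c[m>0]
            print(n,k,'circ',np.round(cc,4),round(rad,4),'cen',np.round(P.mean(0),4),len(P))
E
python3 - <<'E'
from meas import *
D={n:np.load(f'pics/{n}0.npy') for n in('top','scene')}
tops(D,dict(spare=(.437,.207,.022,.036,.045,.028),full=(.608,-.046,.029,.042,.034,.034),spool=(.575,.004,.029,.042,.03,.034),bottle=(.585,-.101,.05,.08,.032,.075)))
c=cloud('top',D['top'])
# pad by colour, sill by height
t=cv2.imread('pics/top0.png')
m=((t.max(2)<45)).astype(np.uint8); m[:215]=0;m[265:]=0;m[:,:295]=0;m[:,380:]=0
cs,_=cv2.findContours(m,0,1);q=max(cs,key=cv2.contourArea)[:,0,:]
print('pad',cv2.minAreaRect(onz('top',q[:,0],q[:,1],.003)[:,:2].astype(np.float32)))
for nm,a,b,z in(('sill',.055,.072,.062),('roof',.1,.12,.112)):
    m=((c[...,2]>a)&(c[...,2]<b)&(c[...,0]>.4)&(c[...,0]<.72)&(c[...,1]>.17)&(c[...,1]<.34)).astype(np.uint8)
    m=cv2.morphologyEx(m,cv2.MORPH_OPEN,np.ones((5,5)))
    cs,_=cv2.findContours(m,0,1);q=max(cs,key=cv2.contourArea)[:,0,:]
    rc=cv2.minAreaRect(onz('top',q[:,0],q[:,1],z)[:,:2].astype(np.float32)); print(nm,rc,np.round(cv2.boxPoints(rc),3).tolist(),c[m>0].mean(0))
E
```

```text
top spare circ [0.4381 0.2069] 0.0284 cen [0.4382 0.2072 0.0268] 452
top full circ [ 0.6099 -0.0447] 0.029 cen [ 0.6104 -0.0448  0.0333] 415
top spool circ [0.58   0.0036] 0.0221 cen [0.58   0.0033 0.0341] 255
top bottle circ [ 0.5904 -0.098 ] 0.0205 cen [ 0.5929 -0.0991  0.0623] 191
scene spare circ [0.4358 0.2175] 0.0311 cen [0.4373 0.2151 0.0261] 323
scene full circ [ 0.6073 -0.0337] 0.0301 cen [ 0.6089 -0.0418  0.0321] 149
scene spool circ [0.5791 0.0126] 0.023 cen [0.58   0.0107 0.033 ] 97
scene bottle circ [ 0.5774 -0.0791] 0.0428 cen [ 0.5922 -0.0889  0.0625] 108
pad ((0.436956524848938, -0.00519995391368866), (0.07541584968566895, 0.14072562754154205), 0.7469037175178528)
sill ((0.5697489380836487, 0.24780085682868958), (0.0683116465806961, 0.09175463020801544), 8.558388710021973) [[0.5289999842643738, 0.2879999876022339], [0.5429999828338623, 0.19699999690055847], [0.6100000143051147, 0.20800000429153442], [0.597000002861023, 0.2980000078678131]] [0.5693119  0.24796452 0.06251508]
roof ((0.6456876993179321, 0.2591923475265503), (0.0915466919541359, 0.09277823567390442), 8.41454792022705) [[0.593999981880188, 0.2980000078678131], [0.6069999933242798, 0.2070000022649765], [0.6980000138282776, 0.2199999988079071], [0.6840000152587891, 0.31200000643730164]] [0.64500525 0.25941929 0.11173247]
```

```bash
python3 - <<'E'
from meas import *
D={n:np.load(f'pics/{n}0.npy') for n in('top','scene')}
I={n:cv2.imread(f'pics/{n}0.png') for n in D}
def rect(n,m,z):
    cs,_=cv2.findContours(m.astype(np.uint8),0,1);q=max(cs,key=cv2.contourArea)[:,0,:]
    w=onz(n,q[:,0],q[:,1],z)[:,:2].astype(np.float32); return cv2.minAreaRect(w),cv2.minEnclosingCircle(w)
b=I['scene'].max(2)<45; M=np.zeros_like(b);M[205:245,312:382]=1
print('pad scene',rect('scene',b&M,.003)[0])
for n in D:
    h=cv2.cvtColor(I[n],cv2.COLOR_BGR2HSV)
    c=cloud(n,D[n]); 
    for zz in(.003,):
        mm=(abs(c[...,2])<.01)&(c[...,0]>.4)&(c[...,0]<.65)&(c[...,1]>-.1)&(c[...,1]<.3); P=c[mm];A=np.c_[P[:,:2],np.ones(len(P))];print(n,'bench fit',np.linalg.lstsq(A,P[:,2],rcond=None)[0])
    # highest points
    for k,(x,y,R) in dict(spare=(.437,.21,.045),full=(.609,-.042,.034),spool=(.58,.005,.03),bottle=(.59,-.095,.035)).items():
        m=(np.hypot(c[...,0]-x,c[...,1]-y)<R); P=c[m&(c[...,2]>0.01)]
        zt={'bottle':.08}.get(k); 
        if zt is None: zt=np.percentile(P[:,2],90)-.004
        Q=P[P[:,2]>zt]; print(n,k,len(Q),np.round(Q.mean(0),4),'zmax',round(P[:,2].max(),4),'bbox mid',np.round((Q.min(0)+Q.max(0))/2,4)[:2],np.round(np.ptp(Q,axis=0),3))
E
```

```text
pad scene ((0.43503788113594055, 0.0029998421669006348), (0.07652682811021805, 0.14123442769050598), 0.694442093372345)
top bench fit [-0.00439257 -0.00541393  0.00328167]
top spare 352 [0.4387 0.2069 0.0276] zmax 0.0335 bbox mid [0.4382 0.2077] [0.055 0.055 0.008]
top full 337 [ 0.6106 -0.044   0.034 ] zmax 0.0391 bbox mid [ 0.6129 -0.0421] [0.059 0.061 0.008]
top spool 198 [0.5794 0.003  0.0349] zmax 0.0403 bbox mid [0.5802 0.0031] [0.043 0.041 0.008]
top bottle 37 [ 0.5963 -0.1009  0.0859] zmax 0.0961 bbox mid [ 0.5969 -0.1013] [0.015 0.017 0.016]
scene bench fit [-0.00356731 -0.00245336  0.00207774]
scene spare 312 [0.4378 0.2147 0.0262] zmax 0.0284 bbox mid [0.438  0.2138] [0.055 0.055 0.005]
scene full 149 [ 0.61   -0.0384  0.032 ] zmax 0.0474 bbox mid [ 0.6111 -0.043 ] [0.056 0.065 0.018]
scene spool 100 [0.5805 0.0099 0.033 ] zmax 0.0351 bbox mid [0.5797 0.0059] [0.043 0.053 0.005]
scene bottle 17 [ 0.5967 -0.094   0.0844] zmax 0.0918 bbox mid [ 0.595 -0.093] [0.012 0.012 0.012]
```

```bash
cat > mv.py <<'E'
from h import *
import sys
from scipy.spatial.transform import Rotation as R
def tgt(*wps):
    """each wp x,y,z,yawdeg of TCP pointing down -> row numbers from present measured pose"""
    s=r.get_state(); p=np.array(s['tool_pos']); Q=R.from_quat(s['eef_rot'])
    print('t',round(s['clock'],2),'pos',np.round(p,4),'yaw',round(np.degrees(np.arctan2(*Q.as_matrix()[[1,0],0])),2),'F',np.round(s['contact_force'],1),'open',round(s['opening']*88.1,1))
    for x,y,z,a in wps:
        T=R.from_euler('z',a,degrees=True)*R.from_euler('x',180,degrees=True)
        d=Q.inv().apply(np.array([x,y,z])-p)/.06; w=np.degrees((Q.inv()*T).as_rotvec())/6
        print((x,y,z,a),'d',np.round(d,3),'a',np.round(w,3))
E
python3 - <<'E'
from mv import *
c=cloud('top',np.load('pics/top0.npy'))
m=(c[...,0]>.2)&(c[...,0]<.7)&(c[...,1]<-.05)&(c[...,1]>-.75)&(c[...,2]>.05)
P=c[m]
for y in np.arange(-.75,0,.1):
    q=P[(P[:,1]>=y)&(P[:,1]<y+.1)]
    if len(q): print(round(y,2),len(q),q.max(0).round(3),q.min(0).round(3))
tgt((.59,-.1,.22,99),(.4,-.3,.264,60))
E
```

```text
-0.65 43 [ 0.594 -0.55   0.27 ] [ 0.592 -0.575  0.237]
-0.55 3147 [ 0.687 -0.45   0.349] [ 0.2   -0.55   0.235]
-0.45 2782 [ 0.687 -0.35   0.298] [ 0.591 -0.45   0.241]
-0.35 1281 [ 0.687 -0.319  0.3  ] [ 0.592 -0.35   0.244]
-0.15 228 [ 0.616 -0.081  0.096] [ 0.576 -0.121  0.05 ]
t 0.1 pos [ 0.2636 -0.5661  0.263 ] yaw 24.98 F [-0.4 -0.7 -0.4] open 87.6
(0.59, -0.1, 0.22, 99) d [ 8.212 -4.744  0.723] a [-1.4000e-02 -9.0000e-03 -1.2337e+01]
(0.4, -0.3, 0.264, 60) d [ 3.934 -3.061 -0.012] a [-1.500e-02 -4.000e-03 -5.837e+00]
```

servo_tool([
  {"dx": 1.0, "dy": -0.9, "az": -1.7},
  {"dx": 1.7, "dy": -1.6, "az": -3},
  {"dx": 2.4, "dy": -2.2, "az": -4.5},
  {"dx": 3.1, "dy": -2.8, "az": -5.5},
  {"dx": 3.8, "dy": -3.4, "dz": 0.2, "az": -6.5},
  {"dx": 4.3, "dy": -3.8, "dz": 0.4, "az": -7.5},
  {"dx": 4.3, "dy": -3.8, "dz": 0.4, "az": -7.5},
])

```text
schema error: expected keys dx, dy, dz, ax, ay, az, hand
```

```bash
python3 - <<'E'
from mv import *
tgt((.594,-.097,.20,99)); print(r.get_state()['q'])
E
```

```text
t 0.1 pos [ 0.2636 -0.5661  0.263 ] yaw 24.98 F [-0.4 -0.7 -0.4] open 87.6
(0.594, -0.097, 0.2, 99) d [ 8.293 -4.761  1.057] a [-1.4000e-02 -9.0000e-03 -1.2337e+01]
[ 1.1687837   0.68990042 -0.19452815  1.56617597  0.15730211  0.90250402
 -0.21506366]
```

All keys needed per row.

servo_tool([
  {"dx": 1.0, "dy": -0.9, "dz": 0, "ax": 0, "ay": 0, "az": -1.7, "hand": 70},
  {"dx": 1.7, "dy": -1.6, "dz": 0, "ax": 0, "ay": 0, "az": -3, "hand": 70},
  {"dx": 2.4, "dy": -2.2, "dz": 0, "ax": 0, "ay": 0, "az": -4.5, "hand": 70},
  {"dx": 3.1, "dy": -2.8, "dz": 0, "ax": 0, "ay": 0, "az": -5.5, "hand": 70},
  {"dx": 3.8, "dy": -3.4, "dz": 0.2, "ax": 0, "ay": 0, "az": -6.5, "hand": 70},
  {"dx": 4.3, "dy": -3.8, "dz": 0.4, "ax": 0, "ay": 0, "az": -7.5, "hand": 70},
  {"dx": 4.3, "dy": -3.8, "dz": 0.4, "ax": 0, "ay": 0, "az": -7.5, "hand": 70},
])

```text
clock: 0.98
tool_pos: [0.4025, -0.2476, 0.2391]
eef_rot: [0.817, 0.576, 0.0, -0.001]
contact_force: [0.5, -0.6, 0.9]
opening: 0.794
```

```bash
python3 - <<'E'
from mv import *
tgt((.594,-.097,.20,99)); print(r.get_state()['q'])
E
```

```text
t 0.97 pos [ 0.4025 -0.2476  0.2391] yaw 70.37 F [ 0.5 -0.6  0.9] open 70.0
(0.594, -0.097, 0.2, 99) d [3.434 2.164 0.656] a [-0.008 -0.023 -4.771]
[ 0.70222108  0.55237384 -0.38034765  2.0321643   0.3389487   0.61852467
 -0.24838758]
```

servo_tool([
  {"dx": 0.9, "dy": 0.5, "dz": 0.2, "ax": 0, "ay": 0, "az": -1.5, "hand": 70},
  {"dx": 1.7, "dy": 1.1, "dz": 0.4, "ax": 0, "ay": 0, "az": -3, "hand": 70},
  {"dx": 2.6, "dy": 1.6, "dz": 0.6, "ax": 0, "ay": 0, "az": -4.5, "hand": 70},
  {"dx": 3.43, "dy": 2.16, "dz": 0.65, "ax": 0, "ay": 0, "az": -4.77, "hand": 70},
  {"dx": 3.43, "dy": 2.16, "dz": 0.65, "ax": 0, "ay": 0, "az": -4.77, "hand": 70},
  {"dx": 3.43, "dy": 2.16, "dz": 0.65, "ax": 0, "ay": 0, "az": -4.77, "hand": 70},
])

```text
clock: 1.72
tool_pos: [0.5929, -0.1039, 0.2002]
eef_rot: [0.653, 0.757, -0.001, -0.0]
contact_force: [-0.7, -0.5, 0.4]
opening: 0.796
```

```bash
python3 - <<'E'
from mv import *
p,d=eyes.snapshot('scene'); np.save('pics/s1.npy',d); cv2.imwrite('pics/s1.png',p[:,:,::-1])
tgt((.594,-.097,.20,99)); print(r.get_state()['q'])
t=np.array(r.get_state()['tool_pos'])-[0,0,.025]; print('tipmid px',proj('scene',t))
for k in(1,-1):
  a=np.radians(99); print(proj('scene',t+k*.035*np.array([np.sin(a),-np.cos(a),0])))
crop(p,'pics/s1c.png',270,60,430,220,5)
E
```

```text
t 1.77 pos [ 0.5925 -0.1045  0.2004] yaw 98.41 F [-0.4  0.2  0.5] open 69.5
(0.594, -0.097, 0.2, 99) d [0.119 0.043 0.006] a [-0.021  0.015 -0.098]
[ 0.35724579  0.76819637 -0.46397571  1.6903636   0.45402406  0.79402278
 -0.17162618]
tipmid px [333.5117823  138.58876498]
[323.5965571  136.12444848]
[343.76829577 141.1379048 ]
```

View pics/s1c.png

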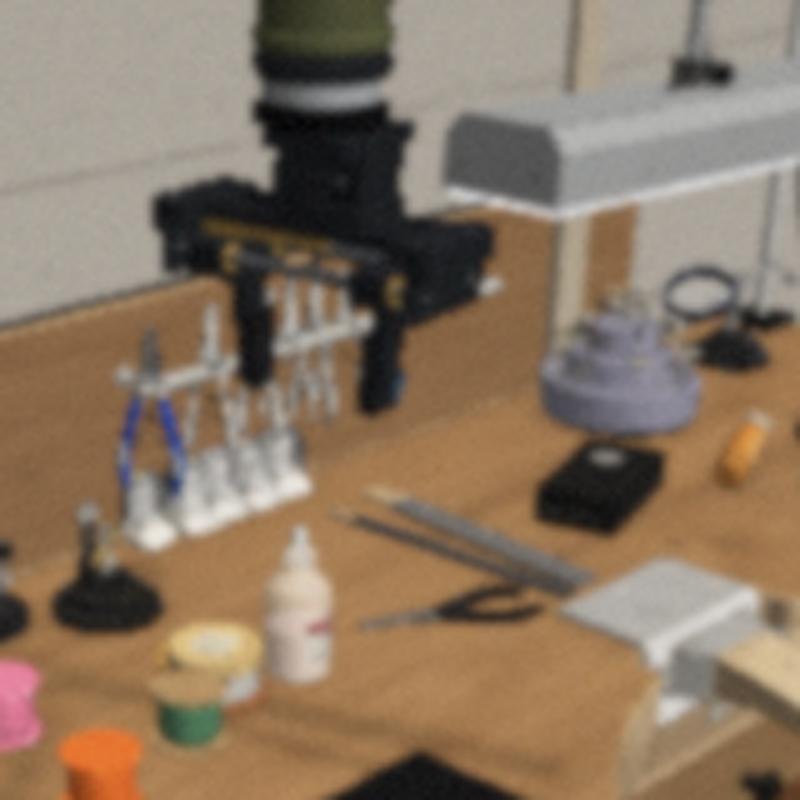

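servo_tool([
  {"dx": 0, "dy": 0, "dz": 0, "ax": 0, "ay": 0, "az": 0, "hand": 70},
  {"dx": 0, "dy": 0, "dz": 0, "ax": 0, "ay": 0, "az": 0, "hand": 70},
])

```text
clock: 2.02
tool_pos: [0.5932, -0.1033, 0.201]
eef_rot: [0.653, 0.758, -0.0, 0.0]
contact_force: [-0.6, 0.7, -0.2]
opening: 0.795
```

```bash
python3 - <<'E'
from mv import *
tgt((.594,-.097,.20,99))
D={}
for n in('scene','top'):
    p,d=eyes.snapshot(n); D[n]=d; crop(p,f'pics/{n}2c.png',*((270,60,430,220,5) if n=='scene' else (300,90,460,220,5)))
t=np.array(r.get_state()['tool_pos'])
for n in D:
    print(n,proj(n,t+[0,0,.06]),proj(n,t-[0,0,.025]))
    c=cloud(n,D[n]); m=(np.hypot(c[...,0]-t[0],c[...,1]-t[1])<.12)&(c[...,2]>.13)&(D[n]>0);P=c[m]
    for z in np.arange(.14,.5,.03):
        q=P[(P[:,2]>z)&(P[:,2]<z+.03)]
        if len(q)>10: print(n,round(z,2),len(q),q.min(0).round(3)[:2],q.max(0).round(3)[:2],'mid',((q.min(0)+q.max(0))/2).round(3)[:2])
E
```

```text
t 2.02 pos [ 0.5932 -0.1033  0.201 ] yaw 98.49 F [-0.6  0.7 -0.2] open 70.0
(0.594, -0.097, 0.2, 99) d [0.101 0.029 0.016] a [-0.003  0.007 -0.085]
scene [333.54437061 108.8790307 ] [332.83470426 138.45090298]
scene 0.17 128 [ 0.542 -0.118] [ 0.64  -0.082] mid [ 0.591 -0.1  ]
scene 0.2 169 [ 0.54 -0.12] [ 0.645 -0.081] mid [ 0.593 -0.1  ]
scene 0.23 465 [ 0.504 -0.144] [ 0.676 -0.053] mid [ 0.59  -0.099]
scene 0.26 769 [ 0.496 -0.149] [ 0.691 -0.051] mid [ 0.593 -0.1  ]
scene 0.29 283 [ 0.549 -0.127] [ 0.611 -0.066] mid [ 0.58  -0.096]
scene 0.32 361 [ 0.549 -0.137] [ 0.625 -0.062] mid [ 0.587 -0.1  ]
scene 0.35 327 [ 0.555 -0.124] [ 0.62  -0.062] mid [ 0.587 -0.093]
scene 0.38 349 [ 0.556 -0.124] [ 0.615 -0.059] mid [ 0.585 -0.092]
scene 0.41 378 [ 0.556 -0.12 ] [ 0.615 -0.052] mid [ 0.586 -0.086]
scene 0.44 398 [ 0.554 -0.144] [ 0.616 -0.05 ] mid [ 0.585 -0.097]
scene 0.47 590 [ 0.529 -0.154] [ 0.623 -0.046] mid [ 0.576 -0.1  ]
top [401.04499171 146.36693433] [393.27826264 159.95446605]
top 0.23 202 [ 0.503 -0.09 ] [ 0.672 -0.059] mid [ 0.587 -0.075]
top 0.26 1441 [ 0.496 -0.153] [ 0.685 -0.058] mid [ 0.59  -0.105]
top 0.29 124 [ 0.549 -0.142] [ 0.559 -0.087] mid [ 0.554 -0.115]
top 0.32 497 [ 0.548 -0.144] [ 0.602 -0.068] mid [ 0.575 -0.106]
top 0.35 285 [ 0.554 -0.138] [ 0.607 -0.067] mid [ 0.58  -0.103]
top 0.38 323 [ 0.556 -0.137] [ 0.601 -0.064] mid [ 0.578 -0.101]
top 0.41 274 [ 0.556 -0.123] [ 0.609 -0.057] mid [ 0.583 -0.09 ]
top 0.44 15 [ 0.554 -0.073] [ 0.589 -0.06 ] mid [ 0.572 -0.067]
top 0.47 274 [ 0.531 -0.081] [ 0.618 -0.052] mid [ 0.574 -0.066]
```

View pics/top2c.png

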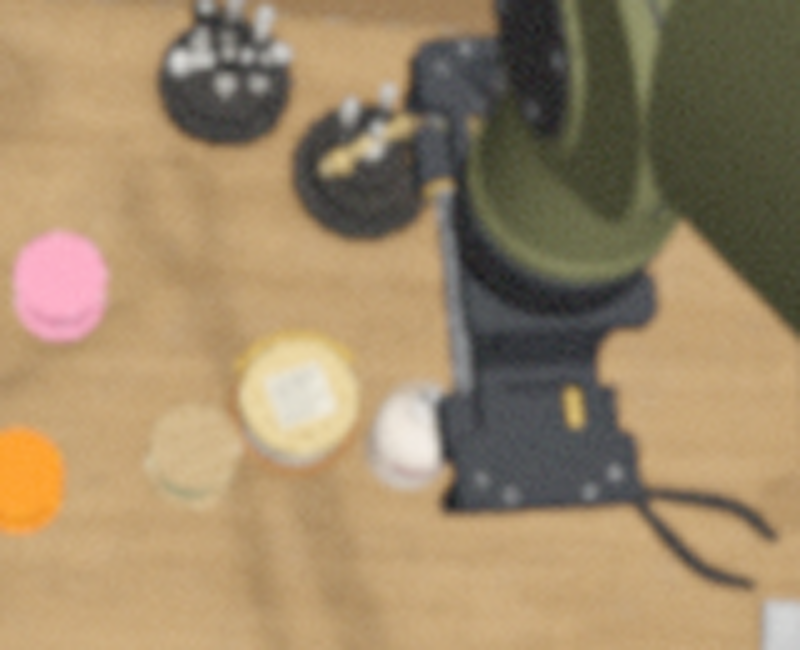

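View pics/scene2c.png

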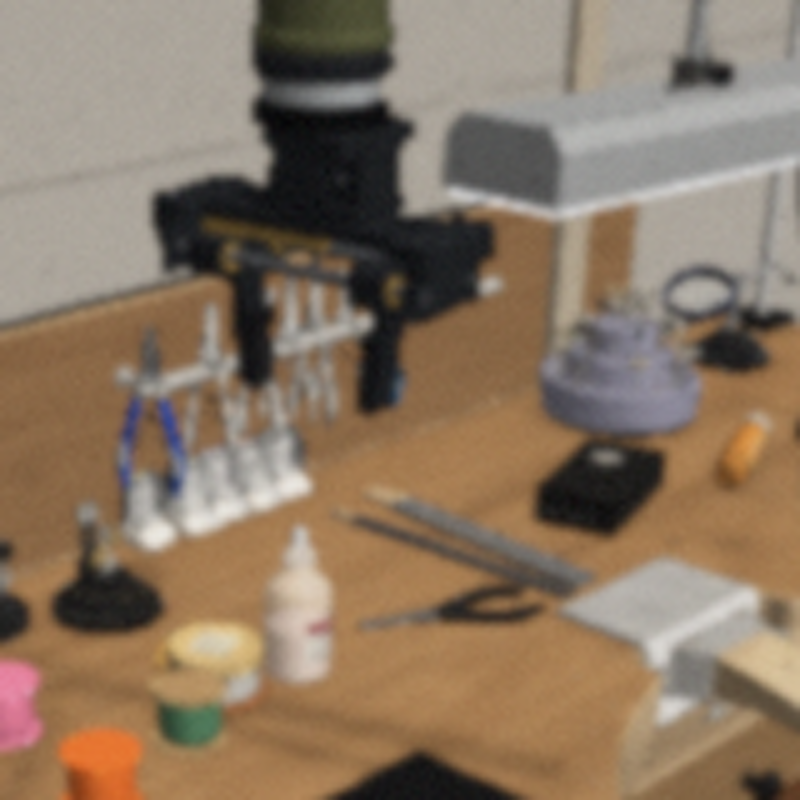

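servo_tool([
  {"dx": 0.1, "dy": 0.05, "dz": 0.5, "ax": 0, "ay": 0, "az": -0.1, "hand": 75},
  {"dx": 0.1, "dy": 0.05, "dz": 1.2, "ax": 0, "ay": 0, "az": -0.1, "hand": 75},
  {"dx": 0.1, "dy": 0.05, "dz": 1.2, "ax": 0, "ay": 0, "az": -0.1, "hand": 75},
])

```text
clock: 2.5
tool_pos: [0.5935, -0.0958, 0.1264]
eef_rot: [0.648, 0.762, -0.002, -0.002]
contact_force: [0.3, -0.4, 0.4]
opening: 0.852
```

```bash
python3 - <<'E'
from mv import *
p,d=eyes.snapshot('scene'); crop(p,'pics/s3c.png',285,130,385,210,8)
tgt((.5966,-.0975,.062,99.2))
t=np.array(r.get_state()['tool_pos'])
for k in(.0375,-.0375):
  a=np.radians(99); q=proj('scene',t-[0,0,.025]+k*np.array([np.sin(a),-np.cos(a),0])); print((q-[285,130])*8)
for q in((.5965,-.1012,.094),(.5966,-.0975,.094),(.5966,-.0940,.094)): print((proj('scene',q)-[285,130])*8)
E
```

```text
t 2.55 pos [ 0.5951 -0.0958  0.1282] yaw 99.19 F [0.5 0.6 0.8] open 75.0
(0.5966, -0.0975, 0.062, 99.2) d [-0.033  0.023  1.104] a [-0.023 -0.003 -0.001]
[279.61186027 236.65869361]
[447.00178512 285.26416768]
[368.85928635 278.71125498]
[361.65675156 281.35087052]
[355.00119582 283.9314045 ]
```

View pics/s3c.png

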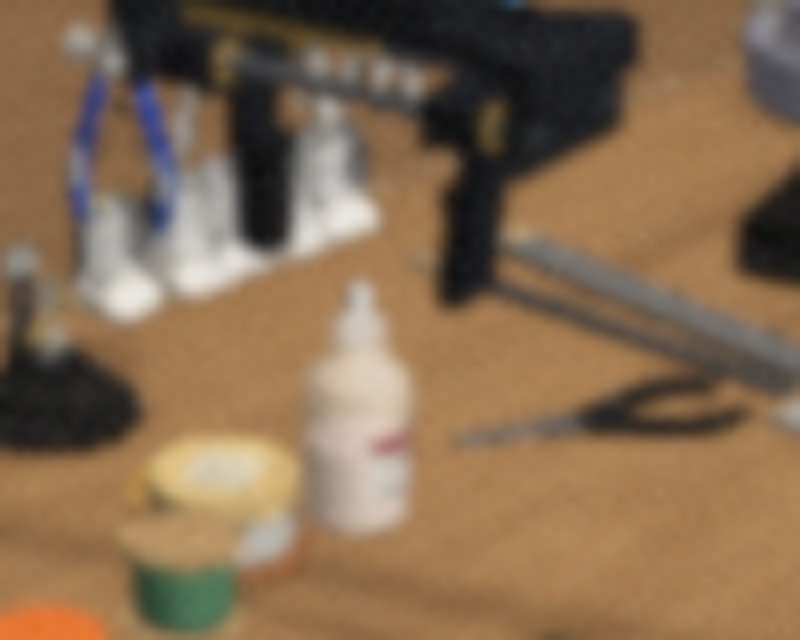

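servo_tool([
  {"dx": -0.02, "dy": 0.02, "dz": 0.4, "ax": 0, "ay": 0, "az": 0, "hand": 75},
  {"dx": -0.02, "dy": 0.02, "dz": 0.8, "ax": 0, "ay": 0, "az": 0, "hand": 75},
  {"dx": -0.02, "dy": 0.02, "dz": 1.1, "ax": 0, "ay": 0, "az": 0, "hand": 75},
  {"dx": -0.02, "dy": 0.02, "dz": 1.1, "ax": 0, "ay": 0, "az": 0, "hand": 75},
  {"dx": -0.02, "dy": 0.02, "dz": 1.1, "ax": 0, "ay": 0, "az": 0, "hand": 75},
])

```text
clock: 3.18
tool_pos: [0.598, -0.0966, 0.0638]
eef_rot: [0.648, 0.761, 0.001, 0.001]
contact_force: [-0.1, 0.6, 0.1]
opening: 0.849
```

```bash
python3 - <<'E'
from mv import *
p,d=eyes.snapshot('scene'); crop(p,'pics/s4c.png',285,130,385,210,8)
tgt((.5966,-.0975,.062,99.2))
t=np.array(r.get_state()['tool_pos'])
for k in(.0375,-.0375):
  a=np.radians(99); q=proj('scene',t-[0,0,.025]+k*np.array([np.sin(a),-np.cos(a),0])); print((q-[285,130])*8)
E
```

```text
t 3.23 pos [ 0.598  -0.0966  0.0639] yaw 99.18 F [-0.1 -0.7  0.8] open 74.9
(0.5966, -0.0975, 0.062, 99.2) d [-0.01  -0.026  0.031] a [ 0.019  0.004 -0.003]
[274.59852849 390.09305237]
[437.03350743 442.66561907]
```

View pics/s4c.png

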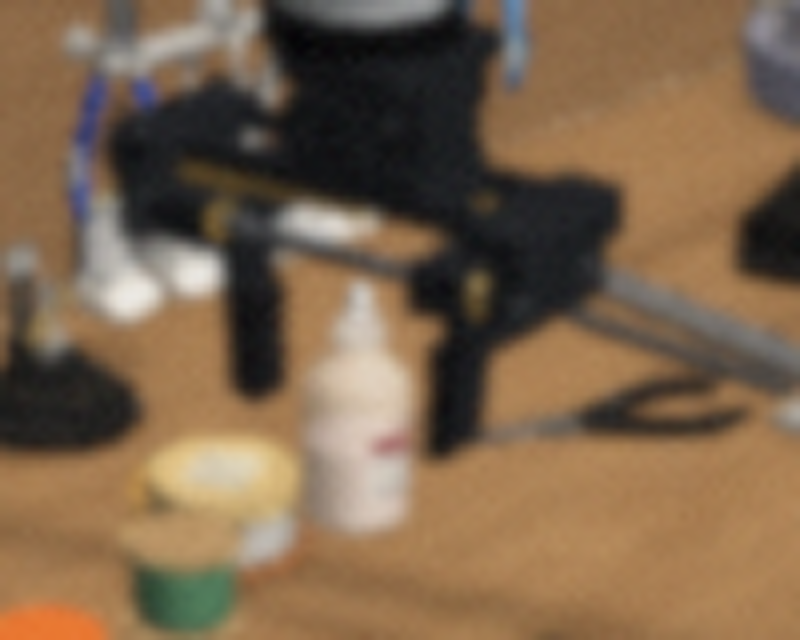

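servo_tool([
  {"dx": 0, "dy": -0.02, "dz": 0.03, "ax": 0, "ay": 0, "az": 0, "hand": 60},
  {"dx": 0, "dy": -0.02, "dz": 0.03, "ax": 0, "ay": 0, "az": 0, "hand": 48},
  {"dx": 0, "dy": -0.02, "dz": 0.03, "ax": 0, "ay": 0, "az": 0, "hand": 36},
  {"dx": 0, "dy": -0.02, "dz": 0.03, "ax": 0, "ay": 0, "az": 0, "hand": 36},
  {"dx": 0, "dy": -0.02, "dz": 0.03, "ax": 0, "ay": 0, "az": 0, "hand": 36},
  {"dx": 0, "dy": -0.02, "dz": 0.03, "ax": 0, "ay": 0, "az": 0, "hand": 36},
], newtons=15)

```text
clock: 3.98
tool_pos: [0.5963, -0.0968, 0.0611]
eef_rot: [0.648, 0.761, 0.0, 0.0]
contact_force: [1.1, -0.0, -0.0]
opening: 0.451
```

```bash
python3 - <<'E'
from mv import *
tgt((.598,-.0975,.13,99.2),(.437,-.04,.13,99.2),(.437,-.04,.068,99.2))
E
```

```text
t 3.98 pos [ 0.5963 -0.0968  0.0611] yaw 99.19 F [ 1.1 -0.  -0. ] open 39.7
(0.598, -0.0975, 0.13, 99.2) d [-0.016  0.027 -1.149] a [ 0.006  0.    -0.002]
(0.437, -0.04, 0.13, 99.2) d [ 1.358 -2.469 -1.151] a [ 0.006  0.    -0.002]
(0.437, -0.04, 0.068, 99.2) d [ 1.358 -2.47  -0.117] a [ 0.006  0.    -0.002]
```

servo_tool([
  {"dx": 0, "dy": 0, "dz": -0.5, "ax": 0, "ay": 0, "az": 0, "hand": 36},
  {"dx": 0, "dy": 0, "dz": -1.1, "ax": 0, "ay": 0, "az": 0, "hand": 36},
  {"dx": 0.3, "dy": -0.6, "dz": -1.15, "ax": 0, "ay": 0, "az": 0, "hand": 36},
  {"dx": 0.7, "dy": -1.3, "dz": -1.15, "ax": 0, "ay": 0, "az": 0, "hand": 36},
  {"dx": 1.1, "dy": -2.0, "dz": -1.15, "ax": 0, "ay": 0, "az": 0, "hand": 36},
  {"dx": 1.38, "dy": -2.47, "dz": -1.0, "ax": 0, "ay": 0, "az": 0, "hand": 36},
  {"dx": 1.38, "dy": -2.47, "dz": -0.6, "ax": 0, "ay": 0, "az": 0, "hand": 36},
  {"dx": 1.38, "dy": -2.47, "dz": -0.3, "ax": 0, "ay": 0, "az": 0, "hand": 36},
  {"dx": 1.38, "dy": -2.47, "dz": -0.2, "ax": 0, "ay": 0, "az": 0, "hand": 36},
  {"dx": 1.38, "dy": -2.47, "dz": -0.2, "ax": 0, "ay": 0, "az": 0, "hand": 36},
])

```text
clock: 5.22
tool_pos: [0.4364, -0.0387, 0.0728]
eef_rot: [0.648, 0.762, -0.0, -0.0]
contact_force: [0.2, 0.3, -0.5]
opening: 0.448
```

```bash
python3 - <<'E'
from mv import *
p,d=eyes.snapshot('scene'); crop(p,'pics/s5c.png',270,130,410,235,6)
tgt((.437,-.038,.0645,99.2))
E
```

```text
t 5.28 pos [ 0.4366 -0.0388  0.0731] yaw 99.19 F [ 0.8 -0.2 -0.7] open 39.7
(0.437, -0.038, 0.0645, 99.2) d [0.012 0.009 0.143] a [ 0.001  0.001 -0.002]
```

View pics/s5c.png

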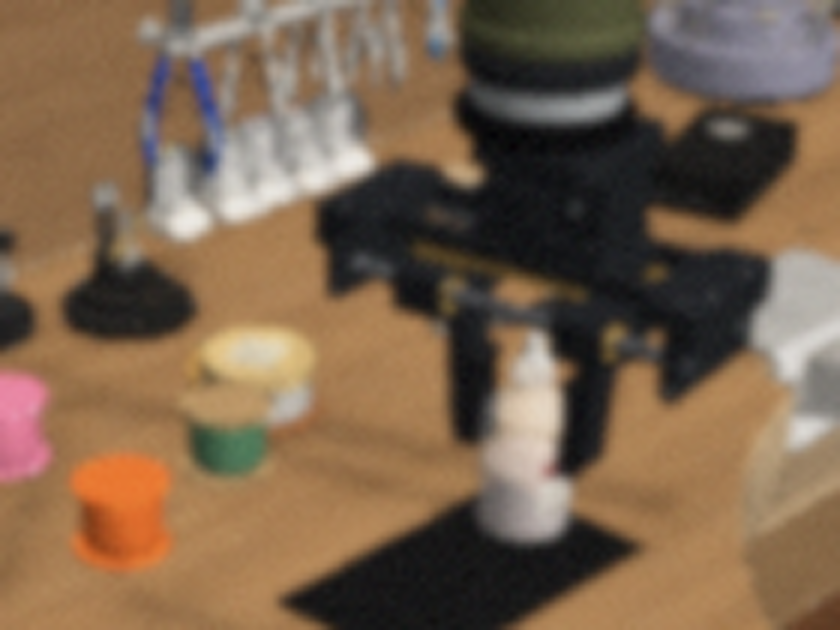

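The bottle is upright, base at crop (525,530), over the right half of the pad. Lowering now.

servo_tool([
  {"dx": 0, "dy": 0, "dz": 0.08, "ax": 0, "ay": 0, "az": 0, "hand": 36},
  {"dx": 0, "dy": 0, "dz": 0.14, "ax": 0, "ay": 0, "az": 0, "hand": 36},
  {"dx": 0, "dy": 0, "dz": 0.14, "ax": 0, "ay": 0, "az": 0, "hand": 36},
  {"dx": 0, "dy": 0, "dz": 0.14, "ax": 0, "ay": 0, "az": 0, "hand": 36},
])

```text
clock: 5.78
tool_pos: [0.4369, -0.039, 0.065]
eef_rot: [0.648, 0.761, 0.0, 0.0]
contact_force: [0.3, 0.4, -0.6]
opening: 0.45
```

servo_tool([
  {"dx": 0, "dy": 0, "dz": 0.02, "ax": 0, "ay": 0, "az": 0, "hand": 36},
  {"dx": 0, "dy": 0, "dz": 0.02, "ax": 0, "ay": 0, "az": 0, "hand": 36},
])

```text
clock: 6.02
tool_pos: [0.4369, -0.039, 0.0639]
eef_rot: [0.648, 0.761, 0.0, 0.001]
contact_force: [1.3, -0.3, 3.2]
opening: 0.456
```

servo_tool([
  {"dx": 0, "dy": 0, "dz": 0, "ax": 0, "ay": 0, "az": 0, "hand": 50},
  {"dx": 0, "dy": 0, "dz": 0, "ax": 0, "ay": 0, "az": 0, "hand": 75},
  {"dx": 0, "dy": 0, "dz": 0, "ax": 0, "ay": 0, "az": 0, "hand": 75},
  {"dx": 0, "dy": 0, "dz": -0.5, "ax": 0, "ay": 0, "az": 0, "hand": 75},
  {"dx": 0, "dy": 0, "dz": -1.3, "ax": 0, "ay": 0, "az": 0, "hand": 75},
  {"dx": 0, "dy": 0, "dz": -1.3, "ax": 0, "ay": 0, "az": 0, "hand": 75},
  {"dx": 0, "dy": 0, "dz": -1.3, "ax": 0, "ay": 0, "az": 0, "hand": 75},
])

```text
clock: 6.9
tool_pos: [0.4363, -0.0393, 0.141]
eef_rot: [0.648, 0.761, -0.0, 0.0]
contact_force: [-0.4, 0.3, 0.1]
opening: 0.852
```

```bash
python3 - <<'E'
from mv import *
tgt((.5797,.007,.14,99.2),(.5797,.007,.08,99.2))
E
```

```text
t 6.9 pos [ 0.4363 -0.0393  0.141 ] yaw 99.15 F [-0.4  0.3  0.1] open 75.1
(0.5797, 0.007, 0.14, 99.2) d [0.383 2.482 0.016] a [-0.002  0.006 -0.009]
(0.5797, 0.007, 0.08, 99.2) d [0.383 2.483 1.016] a [-0.002  0.006 -0.009]
```

servo_tool([
  {"dx": 0.15, "dy": 0.8, "dz": 0, "ax": 0, "ay": 0, "az": 0, "hand": 75},
  {"dx": 0.3, "dy": 1.7, "dz": 0, "ax": 0, "ay": 0, "az": 0, "hand": 75},
  {"dx": 0.38, "dy": 2.48, "dz": 0.3, "ax": 0, "ay": 0, "az": 0, "hand": 75},
  {"dx": 0.38, "dy": 2.48, "dz": 1.0, "ax": 0, "ay": 0, "az": 0, "hand": 75},
  {"dx": 0.38, "dy": 2.48, "dz": 1.0, "ax": 0, "ay": 0, "az": 0, "hand": 75},
  {"dx": 0.38, "dy": 2.48, "dz": 1.0, "ax": 0, "ay": 0, "az": 0, "hand": 75},
])

```text
clock: 7.65
tool_pos: [0.5791, 0.0076, 0.0812]
eef_rot: [0.648, 0.762, -0.001, -0.0]
contact_force: [-0.5, -0.4, -0.0]
opening: 0.848
```

```bash
python3 - <<'E'
from mv import *
p,d=eyes.snapshot('scene'); crop(p,'pics/s6c.png',265,140,405,245,6)
tgt((.5797,.007,.0295,99.2))
E
```

```text
t 7.7 pos [0.5796 0.0076 0.082 ] yaw 99.23 F [-0.1 -0.5 -0.3] open 74.8
(0.5797, 0.007, 0.0295, 99.2) d [-0.01  -0.001  0.875] a [0.002 0.006 0.005]
```

View pics/s6c.png

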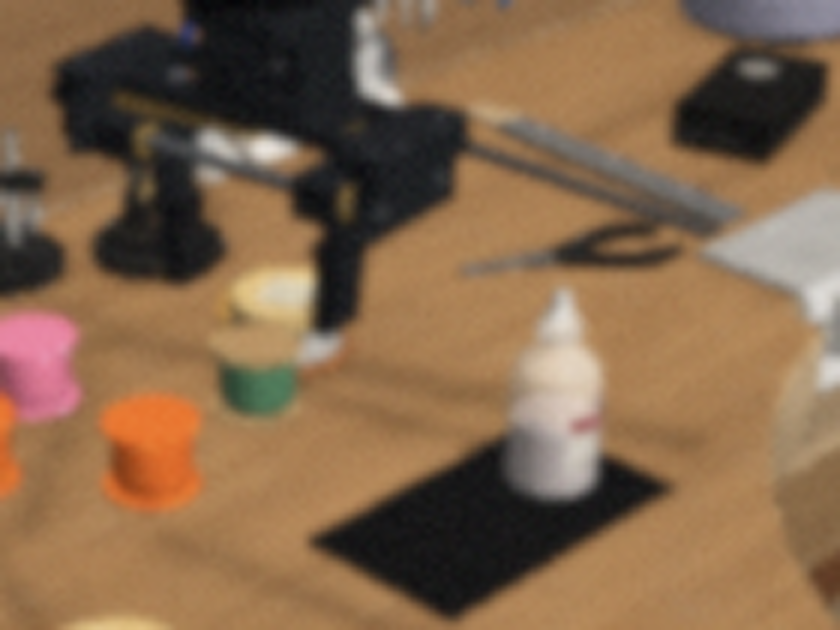

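servo_tool([
  {"dx": 0, "dy": 0, "dz": 0.4, "ax": 0, "ay": 0, "az": 0, "hand": 75},
  {"dx": 0, "dy": 0, "dz": 0.8, "ax": 0, "ay": 0, "az": 0, "hand": 75},
  {"dx": 0, "dy": 0, "dz": 0.87, "ax": 0, "ay": 0, "az": 0, "hand": 75},
  {"dx": 0, "dy": 0, "dz": 0.87, "ax": 0, "ay": 0, "az": 0, "hand": 75},
])

```text
clock: 8.2
tool_pos: [0.5802, 0.0076, 0.0302]
eef_rot: [0.648, 0.761, 0.0, 0.0]
contact_force: [0.6, 0.1, 0.4]
opening: 0.852
```

```bash
python3 - <<'E'
from mv import *
p,d=eyes.snapshot('scene'); crop(p,'pics/s7c.png',285,165,355,220,11)
tgt((.5797,.007,.0295,99.2))
E
```

```text
t 8.25 pos [0.5804 0.0076 0.0304] yaw 99.19 F [0.3 0.7 0.1] open 74.7
(0.5797, 0.007, 0.0295, 99.2) d [-0.008 -0.013  0.015] a [ 0.017  0.001 -0.002]
```

View pics/s7c.png

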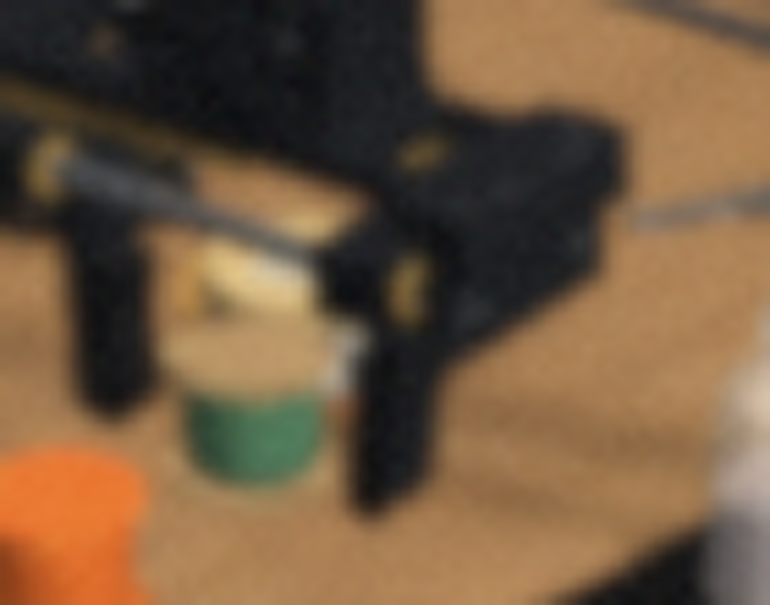

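servo_tool([
  {"dx": 0, "dy": -0.01, "dz": 0, "ax": 0, "ay": 0, "az": 0, "hand": 62},
  {"dx": 0, "dy": -0.01, "dz": 0, "ax": 0, "ay": 0, "az": 0, "hand": 50},
  {"dx": 0, "dy": -0.01, "dz": 0, "ax": 0, "ay": 0, "az": 0, "hand": 38},
  {"dx": 0, "dy": -0.01, "dz": 0, "ax": 0, "ay": 0, "az": 0, "hand": 38},
  {"dx": 0, "dy": -0.01, "dz": 0, "ax": 0, "ay": 0, "az": 0, "hand": 38},
  {"dx": 0, "dy": -0.01, "dz": 0, "ax": 0, "ay": 0, "az": 0, "hand": 38},
], newtons=15)

```text
clock: 9.0
tool_pos: [0.5794, 0.0074, 0.0293]
eef_rot: [0.648, 0.761, 0.0, 0.0]
contact_force: [-0.1, -0.3, 3.6]
opening: 0.494
```

```bash
python3 - <<'E'
from mv import *
tgt((.437,.036,.08,99.2),(.437,.036,.035,99.2))
E
```

```text
t 9.0 pos [0.5794 0.0074 0.0293] yaw 99.19 F [-0.1 -0.3  3.6] open 43.5
(0.437, 0.036, 0.08, 99.2) d [ 0.849 -2.266 -0.846] a [ 0.005  0.001 -0.002]
(0.437, 0.036, 0.035, 99.2) d [ 0.849 -2.266 -0.096] a [ 0.005  0.001 -0.002]
```

servo_tool([
  {"dx": 0, "dy": 0, "dz": -0.5, "ax": 0, "ay": 0, "az": 0, "hand": 38},
  {"dx": 0, "dy": 0, "dz": -1.3, "ax": 0, "ay": 0, "az": 0, "hand": 38},
  {"dx": 0.5, "dy": -0.3, "dz": -1.4, "ax": 0, "ay": 0, "az": 0, "hand": 38},
  {"dx": 0.87, "dy": -1.0, "dz": -1.4, "ax": 0, "ay": 0, "az": 0, "hand": 38},
  {"dx": 0.87, "dy": -1.7, "dz": -1.4, "ax": 0, "ay": 0, "az": 0, "hand": 38},
  {"dx": 0.87, "dy": -2.27, "dz": -1.4, "ax": 0, "ay": 0, "az": 0, "hand": 38},
  {"dx": 0.87, "dy": -2.27, "dz": -0.8, "ax": 0, "ay": 0, "az": 0, "hand": 38},
  {"dx": 0.87, "dy": -2.27, "dz": -0.2, "ax": 0, "ay": 0, "az": 0, "hand": 38},
  {"dx": 0.87, "dy": -2.27, "dz": -0.15, "ax": 0, "ay": 0, "az": 0, "hand": 38},
  {"dx": 0.87, "dy": -2.27, "dz": -0.15, "ax": 0, "ay": 0, "az": 0, "hand": 38},
])

```text
clock: 10.25
tool_pos: [0.4356, 0.0373, 0.0371]
eef_rot: [0.648, 0.762, -0.001, -0.001]
contact_force: [-0.0, -0.8, -0.0]
opening: 0.493
```

```bash
python3 - <<'E'
from mv import *
p,d=eyes.snapshot('scene'); crop(p,'pics/s8c.png',290,150,400,250,6)
tgt((.437,.038,.0325,99.2))
E
```

```text
t 10.3 pos [0.4359 0.0372 0.0378] yaw 99.21 F [ 0.1  0.1 -0.6] open 43.1
(0.437, 0.038, 0.0325, 99.2) d [0.01  0.02  0.088] a [-0.014 -0.002  0.001]
```

View pics/s8c.png

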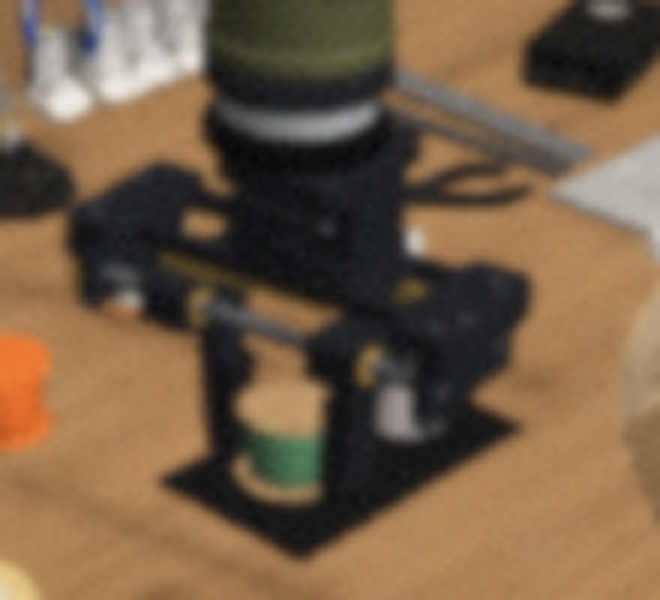

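The spool is level at crop (285,440) over the pad's near-left half, and the bottle still stands behind it.

servo_tool([
  {"dx": 0, "dy": 0, "dz": 0.05, "ax": 0, "ay": 0, "az": 0, "hand": 38},
  {"dx": 0, "dy": 0, "dz": 0.085, "ax": 0, "ay": 0, "az": 0, "hand": 38},
  {"dx": 0, "dy": 0, "dz": 0.095, "ax": 0, "ay": 0, "az": 0, "hand": 38},
  {"dx": 0, "dy": 0, "dz": 0.095, "ax": 0, "ay": 0, "az": 0, "hand": 38},
])

```text
clock: 10.8
tool_pos: [0.4364, 0.0371, 0.0326]
eef_rot: [0.648, 0.761, 0.0, 0.0]
contact_force: [-0.1, 0.2, -0.8]
opening: 0.491
```

servo_tool([
  {"dx": 0, "dy": 0, "dz": 0.02, "ax": 0, "ay": 0, "az": 0, "hand": 38},
  {"dx": 0, "dy": 0, "dz": 0.02, "ax": 0, "ay": 0, "az": 0, "hand": 38},
])

```text
clock: 11.05
tool_pos: [0.4365, 0.0372, 0.0322]
eef_rot: [0.648, 0.762, 0.0, 0.001]
contact_force: [-0.1, -0.8, 12.9]
opening: 0.497
```

servo_tool([
  {"dx": 0, "dy": 0, "dz": 0.01, "ax": 0, "ay": 0, "az": 0, "hand": 50},
  {"dx": 0, "dy": 0, "dz": 0, "ax": 0, "ay": 0, "az": 0, "hand": 70},
  {"dx": 0, "dy": 0, "dz": 0, "ax": 0, "ay": 0, "az": 0, "hand": 70},
  {"dx": 0, "dy": 0, "dz": -0.5, "ax": 0, "ay": 0, "az": 0, "hand": 70},
  {"dx": 0, "dy": 0, "dz": -1.3, "ax": 0, "ay": 0, "az": 0, "hand": 80},
  {"dx": 0, "dy": 0, "dz": -1.9, "ax": 0, "ay": 0, "az": 0, "hand": 80},
  {"dx": 0, "dy": 0, "dz": -1.9, "ax": 0, "ay": 0, "az": 0, "hand": 80},
])

```text
clock: 11.92
tool_pos: [0.4374, 0.0382, 0.1481]
eef_rot: [0.648, 0.761, 0.003, 0.001]
contact_force: [0.7, -0.3, -0.6]
opening: 0.904
```

```bash
python3 - <<'E'
from mv import *; from meas import tops
D={}
for n in('top','scene'):
    p,d=eyes.snapshot(n); D[n]=d
    crop(p,f'pics/{n}9.png',*((230,110,430,260,4) if n=='top' else (250,140,410,260,5)))
tops(D,dict(full=(.609,-.042,.029,.042,.04,.034)))
tgt((.61,-.0405,.12,9.2))
E
```

```text
top full circ [ 0.6312 -0.045 ] 0.022 cen [ 0.6315 -0.0438  0.0333] 76
scene full circ [ 0.6064 -0.0345] 0.0308 cen [ 0.6104 -0.037   0.0317] 142
t 12.03 pos [0.4367 0.0367 0.1456] yaw 99.13 F [-0.5  0.3 -0.2] open 79.8
(0.61, -0.0405, 0.12, 9.2) d [-1.728  2.647  0.432] a [ 1.3000e-02 -1.1000e-02  1.4988e+01]
```

View pics/scene9.png

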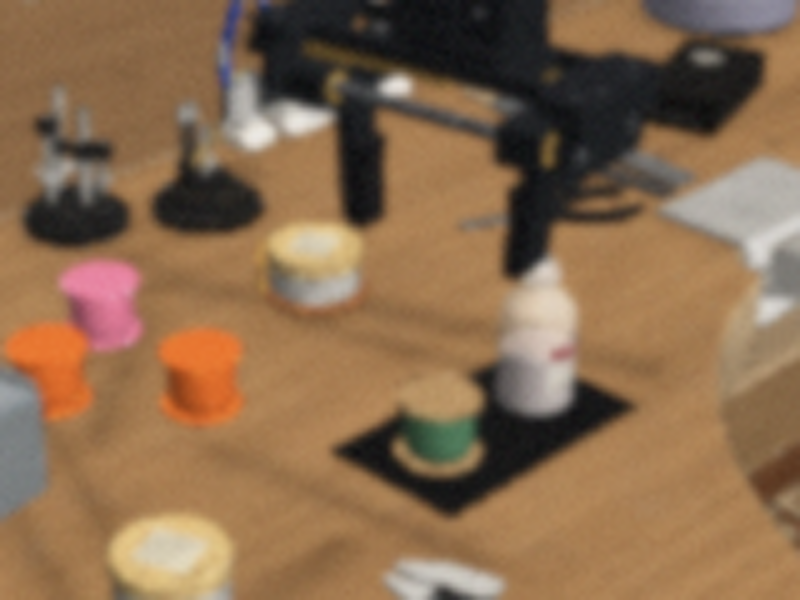

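servo_tool([
  {"dx": 0, "dy": 0.7, "dz": 0, "ax": 0, "ay": 0, "az": 1.7, "hand": 86},
  {"dx": -0.4, "dy": 1.4, "dz": 0, "ax": 0, "ay": 0, "az": 3.4, "hand": 86},
  {"dx": -0.9, "dy": 2.1, "dz": 0, "ax": 0, "ay": 0, "az": 5, "hand": 86},
  {"dx": -1.4, "dy": 2.5, "dz": 0, "ax": 0, "ay": 0, "az": 6.7, "hand": 86},
  {"dx": -1.73, "dy": 2.65, "dz": 0, "ax": 0, "ay": 0, "az": 8.4, "hand": 86},
  {"dx": -1.73, "dy": 2.65, "dz": 0, "ax": 0, "ay": 0, "az": 10, "hand": 86},
  {"dx": -1.73, "dy": 2.65, "dz": 0, "ax": 0, "ay": 0, "az": 11.7, "hand": 86},
  {"dx": -1.73, "dy": 2.65, "dz": 0.1, "ax": 0, "ay": 0, "az": 13.4, "hand": 86},
  {"dx": -1.73, "dy": 2.65, "dz": 0.4, "ax": 0, "ay": 0, "az": 15, "hand": 86},
  {"dx": -1.73, "dy": 2.65, "dz": 0.4, "ax": 0, "ay": 0, "az": 15, "hand": 86},
])

```text
clock: 13.28
tool_pos: [0.6081, -0.0403, 0.1184]
eef_rot: [0.997, 0.082, -0.003, 0.002]
contact_force: [-0.5, -0.4, -0.2]
opening: 0.972
```

```bash
python3 - <<'E'
from mv import *
tgt((.61,-.041,.08,9.2)); print(r.get_state()['q'])
E
```

```text
t 13.28 pos [ 0.6081 -0.0403  0.1184] yaw 9.35 F [-0.5 -0.4 -0.2] open 85.6
(0.61, -0.041, 0.08, 9.2) d [0.033 0.015 0.641] a [0.025 0.055 0.026]
[ 0.12031385  0.86965119 -0.23534693  1.71803509  0.32798869  0.59842921
 -1.71574372]
```

servo_tool([
  {"dx": 0.02, "dy": 0, "dz": 0.3, "ax": 0, "ay": 0.0, "az": 0, "hand": 86},
  {"dx": 0.02, "dy": 0, "dz": 0.64, "ax": 0, "ay": 0, "az": 0, "hand": 86},
  {"dx": 0.02, "dy": 0, "dz": 0.64, "ax": 0, "ay": 0, "az": 0, "hand": 86},
  {"dx": 0.02, "dy": 0, "dz": 0.64, "ax": 0, "ay": 0, "az": 0, "hand": 86},
])

```text
clock: 13.78
tool_pos: [0.6113, -0.0398, 0.0829]
eef_rot: [0.997, 0.08, 0.0, 0.0]
contact_force: [0.6, 0.8, 1.1]
opening: 0.98
```

```bash
python3 - <<'E'
from mv import *
p,d=eyes.snapshot('scene'); crop(p,'pics/s10.png',270,130,370,210,8)
tgt((.61,-.041,.031,9.2))
t=np.array(r.get_state()['tool_pos']); a=np.radians(9.2)
for k in(.043,-.043):
  q=proj('scene',t-[0,0,.025]+k*np.array([np.sin(a),-np.cos(a),0])); print((q-[270,130])*8)
E
```

```text
t 13.82 pos [ 0.6115 -0.0398  0.0833] yaw 9.22 F [ 0.5 -0.2 -0.2] open 86.1
(0.61, -0.041, 0.031, 9.2) d [-0.03   0.016  0.871] a [ 0.002 -0.01   0.003]
[409.61397405 363.60636034]
[266.14423588 444.17463156]
```

View pics/s10.png

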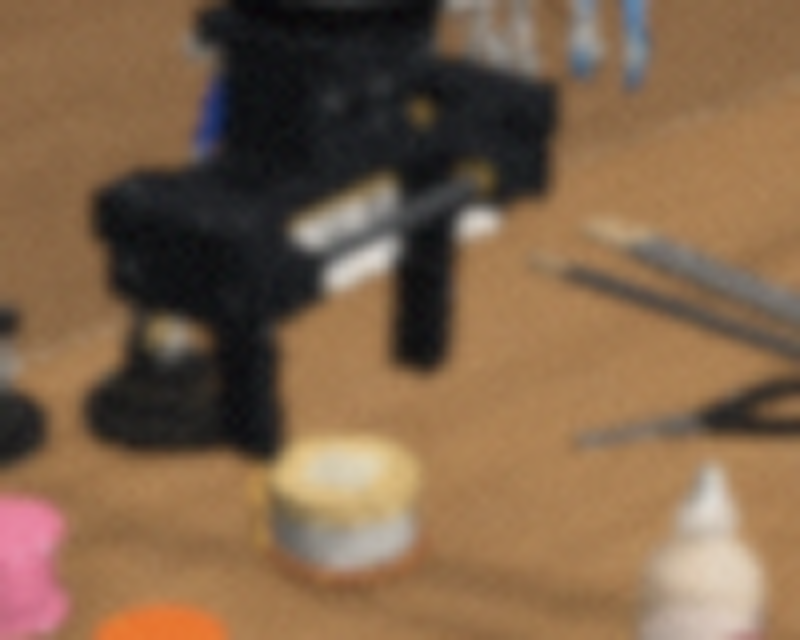

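servo_tool([
  {"dx": -0.025, "dy": 0.01, "dz": 0.4, "ax": 0, "ay": 0, "az": 0, "hand": 86},
  {"dx": -0.025, "dy": 0.01, "dz": 0.7, "ax": 0, "ay": 0, "az": 0, "hand": 86},
  {"dx": -0.025, "dy": 0.01, "dz": 0.75, "ax": 0, "ay": 0, "az": 0, "hand": 86},
  {"dx": -0.025, "dy": 0.01, "dz": 0.75, "ax": 0, "ay": 0, "az": 0, "hand": 86},
])

```text
clock: 14.32
tool_pos: [0.6099, -0.0404, 0.038]
eef_rot: [0.997, 0.08, 0.0, 0.0]
contact_force: [-0.2, -0.4, 0.2]
opening: 0.98
```

```bash
python3 - <<'E'
from mv import *
p,d=eyes.snapshot('scene'); crop(p,'pics/s11.png',280,150,360,210,10)
tgt((.61,-.041,.038,9.2))
E
```

```text
t 14.38 pos [ 0.6102 -0.0405  0.0383] yaw 9.19 F [-0.4 -0.4 -0.3] open 86.0
(0.61, -0.041, 0.038, 9.2) d [-0.004  0.008  0.005] a [ 0.001 -0.01  -0.001]
```

View pics/s11.png

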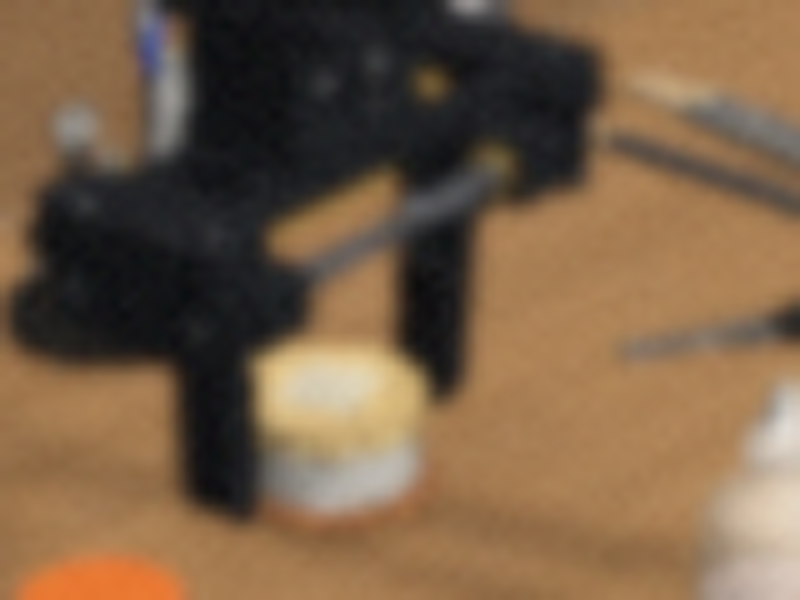

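servo_tool([
  {"dx": 0, "dy": 0, "dz": 0, "ax": 0, "ay": 0, "az": 0, "hand": 70},
  {"dx": 0, "dy": 0, "dz": 0, "ax": 0, "ay": 0, "az": 0, "hand": 62},
  {"dx": 0, "dy": 0, "dz": 0, "ax": 0, "ay": 0, "az": 0, "hand": 52},
  {"dx": 0, "dy": 0, "dz": 0, "ax": 0, "ay": 0, "az": 0, "hand": 52},
  {"dx": 0, "dy": 0, "dz": 0, "ax": 0, "ay": 0, "az": 0, "hand": 52},
  {"dx": 0, "dy": 0, "dz": 0, "ax": 0, "ay": 0, "az": 0, "hand": 52},
], newtons=20)

```text
clock: 15.12
tool_pos: [0.6099, -0.0409, 0.0381]
eef_rot: [0.997, 0.08, 0.0, 0.0]
contact_force: [0.2, -2.2, 3.2]
opening: 0.615
```

```bash
python3 - <<'E'
from mv import *
p,d=eyes.snapshot('scene'); crop(p,'pics/s12.png',280,150,360,210,10)
tgt((.61,-.041,.115,9.2),(.5,.1,.14,9),(.53,.2,.14,8.5))
E
```

```text
t 15.18 pos [ 0.6099 -0.0409  0.0381] yaw 9.18 F [ 0.2 -1.9  3.1] open 54.0
(0.61, -0.041, 0.115, 9.2) d [ 0.002  0.002 -1.282] a [ 0.006 -0.004 -0.004]
(0.5, 0.1, 0.14, 9) d [-1.433 -2.61  -1.701] a [ 0.006 -0.004  0.029]
(0.53, 0.2, 0.14, 8.5) d [-0.674 -4.175 -1.702] a [ 0.006 -0.004  0.113]
```

View pics/s12.png

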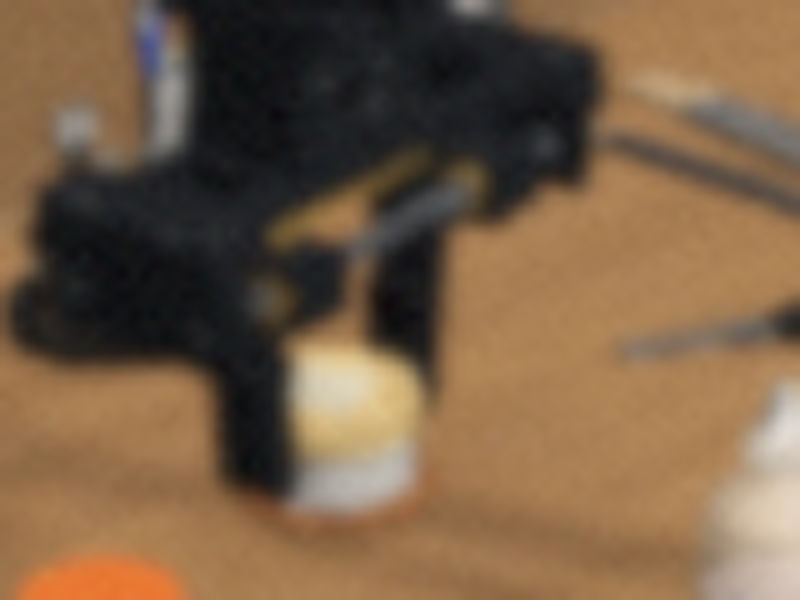

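```bash
python3 - <<'E'
from mv import *
d=np.load('pics/scene0.npy');c=cloud('scene',d)
for nm,a,b,z in(('sill',.054,.070,.062),('roof',.104,.118,.112)):
    m=((c[...,2]>a)&(c[...,2]<b)&(c[...,0]>.4)&(c[...,0]<.75)&(c[...,1]>.15)&(c[...,1]<.36)).astype(np.uint8)
    m=cv2.morphologyEx(m,cv2.MORPH_OPEN,np.ones((3,3)))
    cs,_=cv2.findContours(m,0,1);q=max(cs,key=cv2.contourArea)[:,0,:]
    rc=cv2.minAreaRect(onz('scene',q[:,0],q[:,1],z)[:,:2].astype(np.float32)); print(nm,rc)
c=cloud('top',np.load('pics/top0.npy'))
m=(c[...,0]>.58)&(c[...,0]<.73)&(c[...,1]>.19)&(c[...,1]<.33); print('lock z',np.percentile(c[m][:,2],[90,97,99,100]))
E
```

```text
sill ((0.6101257801055908, 0.2626681923866272), (0.16700400412082672, 0.10172790288925171), 9.076922416687012)
roof ((0.6407209038734436, 0.26950860023498535), (0.09828664362430573, 0.09826710820198059), 8.473520278930664)
lock z [0.11356692 0.11502818 0.11614971 0.12300259]
```

servo_tool([
  {"dx": 0, "dy": 0, "dz": -0.4, "ax": 0, "ay": 0, "az": 0, "hand": 52},
  {"dx": 0, "dy": 0, "dz": -1.0, "ax": 0, "ay": 0, "az": 0, "hand": 52},
  {"dx": 0, "dy": 0, "dz": -1.6, "ax": 0, "ay": 0, "az": 0, "hand": 52},
  {"dx": -0.5, "dy": -0.5, "dz": -1.9, "ax": 0, "ay": 0, "az": 0, "hand": 52},
  {"dx": -0.9, "dy": -1.3, "dz": -1.9, "ax": 0, "ay": 0, "az": 0, "hand": 52},
  {"dx": -1.0, "dy": -2.1, "dz": -1.9, "ax": 0, "ay": 0, "az": 0, "hand": 52},
  {"dx": -0.9, "dy": -3.0, "dz": -1.9, "ax": 0, "ay": 0, "az": 0.1, "hand": 52},
  {"dx": -0.75, "dy": -3.8, "dz": -1.9, "ax": 0, "ay": 0, "az": 0.1, "hand": 52},
  {"dx": -0.75, "dy": -3.8, "dz": -1.9, "ax": 0, "ay": 0, "az": 0.1, "hand": 52},
])

```text
clock: 16.3
tool_pos: [0.5277, 0.1842, 0.1516]
eef_rot: [0.997, 0.079, 0.0, -0.003]
contact_force: [0.2, -0.3, -1.2]
opening: 0.617
```

```bash
python3 - <<'E'
from mv import *
p,d=eyes.snapshot('scene'); crop(p,'pics/s13.png',170,100,350,260,4)
tgt((.565,.251,.12,8.5),(.565,.251,.0955,8.5)); print(r.get_state()['q'])
E
```

```text
t 16.35 pos [0.5279 0.1802 0.1514] yaw 8.87 F [ 0.  -0.7 -1.3] open 53.9
(0.565, 0.251, 0.12, 8.5) d [ 0.794 -1.069  0.524] a [-0.014  0.008  0.062]
(0.565, 0.251, 0.0955, 8.5) d [ 0.794 -1.068  0.932] a [-0.014  0.008  0.062]
[-0.29971808  0.76547202 -0.18743479  1.86797405  0.25419881  0.5314794
 -2.07201094]
```

View pics/s13.png

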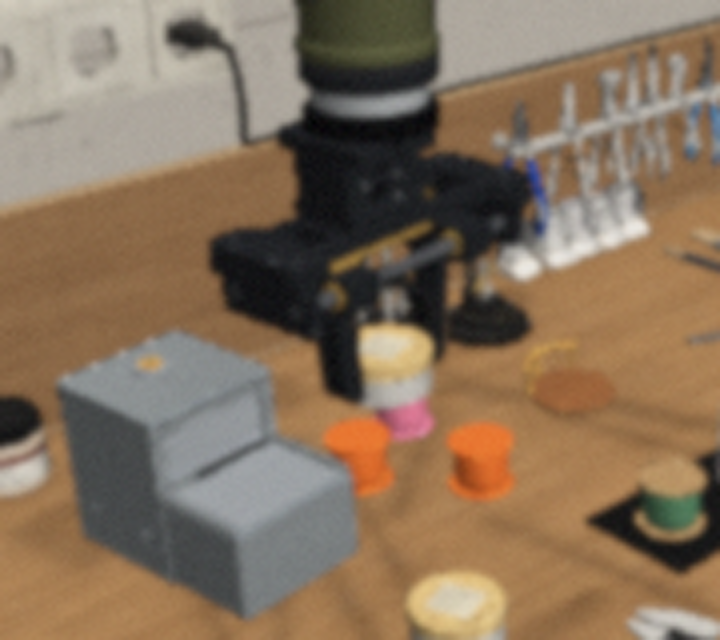

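servo_tool([
  {"dx": 0.3, "dy": -0.5, "dz": 0, "ax": 0, "ay": 0, "az": 0.06, "hand": 52},
  {"dx": 0.79, "dy": -1.07, "dz": 0.1, "ax": 0, "ay": 0, "az": 0.06, "hand": 52},
  {"dx": 0.79, "dy": -1.07, "dz": 0.5, "ax": 0, "ay": 0, "az": 0.06, "hand": 52},
  {"dx": 0.79, "dy": -1.07, "dz": 0.75, "ax": 0, "ay": 0, "az": 0.06, "hand": 52},
  {"dx": 0.79, "dy": -1.07, "dz": 0.75, "ax": 0, "ay": 0, "az": 0.06, "hand": 52},
  {"dx": 0.79, "dy": -1.07, "dz": 0.75, "ax": 0, "ay": 0, "az": 0.06, "hand": 52},
])

```text
clock: 17.1
tool_pos: [0.5664, 0.247, 0.1073]
eef_rot: [0.997, 0.071, 0.0, 0.0]
contact_force: [-0.5, 0.3, -1.7]
opening: 0.614
```

```bash
python3 - <<'E'
from mv import *
p,d=eyes.snapshot('scene'); crop(p,'pics/s14.png',180,130,290,260,5)
tgt((.5655,.251,.095,8.5))
E
```

```text
t 17.15 pos [0.5666 0.2474 0.1076] yaw 8.18 F [ 0.4  0.4 -1.2] open 53.9
(0.5655, 0.251, 0.095, 8.5) d [-0.01  -0.063  0.209] a [ 0.    -0.01  -0.054]
```

View pics/s14.png

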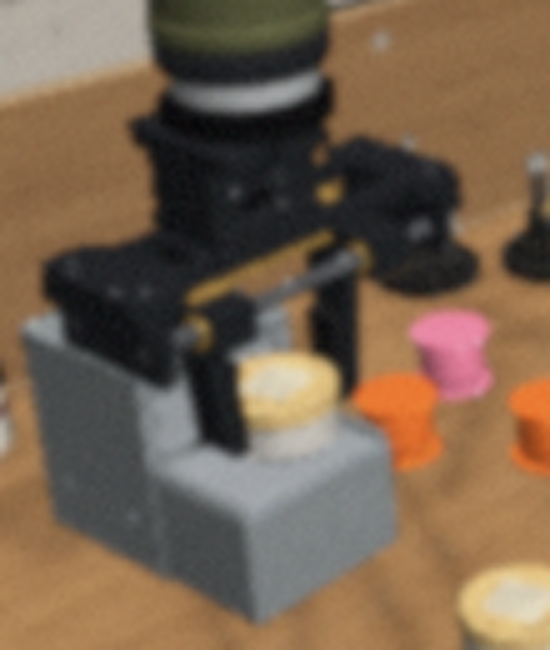

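servo_tool([
  {"dx": -0.01, "dy": -0.06, "dz": 0.08, "ax": 0, "ay": 0, "az": -0.05, "hand": 52},
  {"dx": -0.01, "dy": -0.06, "dz": 0.16, "ax": 0, "ay": 0, "az": -0.05, "hand": 52},
  {"dx": -0.01, "dy": -0.06, "dz": 0.21, "ax": 0, "ay": 0, "az": -0.05, "hand": 52},
  {"dx": -0.01, "dy": -0.06, "dz": 0.21, "ax": 0, "ay": 0, "az": -0.05, "hand": 52},
  {"dx": -0.01, "dy": -0.06, "dz": 0.21, "ax": 0, "ay": 0, "az": -0.05, "hand": 52},
])

```text
clock: 17.77
tool_pos: [0.565, 0.2514, 0.0941]
eef_rot: [0.997, 0.074, -0.0, 0.0]
contact_force: [-0.1, -0.1, -1.5]
opening: 0.61
```

servo_tool([
  {"dx": 0, "dy": 0, "dz": 0.02, "ax": 0, "ay": 0, "az": 0, "hand": 52},
  {"dx": 0, "dy": 0, "dz": 0.02, "ax": 0, "ay": 0, "az": 0, "hand": 52},
])

```text
clock: 18.02
tool_pos: [0.565, 0.2514, 0.094]
eef_rot: [0.997, 0.074, 0.0, 0.0]
contact_force: [-2.7, -0.4, 7.2]
opening: 0.616
```

```bash
python3 - <<'E'
from mv import *
p,d=eyes.snapshot('scene'); crop(p,'pics/s15.png',190,160,280,260,6)
tgt((.5655,.251,.095,8.5))
E
```

```text
t 18.07 pos [0.565  0.2514 0.094 ] yaw 8.53 F [-2.7 -0.8  7.1] open 54.0
(0.5655, 0.251, 0.095, 8.5) d [ 0.007  0.008 -0.016] a [ 0.001 -0.004  0.005]
```

View pics/s15.png

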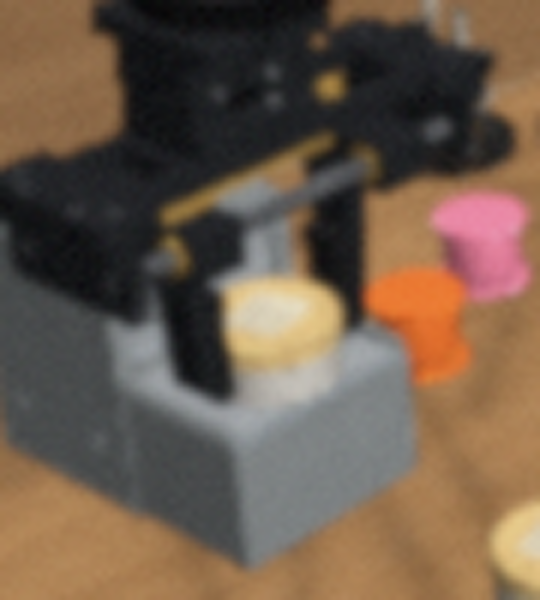

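servo_tool([
  {"dx": 0, "dy": 0, "dz": -0.01, "ax": 0, "ay": 0, "az": 0, "hand": 60},
  {"dx": 0, "dy": 0, "dz": -0.01, "ax": 0, "ay": 0, "az": 0, "hand": 75},
  {"dx": 0, "dy": 0, "dz": -0.01, "ax": 0, "ay": 0, "az": 0, "hand": 75},
  {"dx": 0, "dy": 0, "dz": -0.4, "ax": 0, "ay": 0, "az": 0, "hand": 75},
  {"dx": 0, "dy": 0, "dz": -0.9, "ax": 0, "ay": 0, "az": 0, "hand": 75},
  {"dx": -0.5, "dy": 0, "dz": -0.9, "ax": 0, "ay": 0, "az": 0, "hand": 40},
  {"dx": -1.0, "dy": 0, "dz": -0.9, "ax": 0, "ay": 0, "az": 0, "hand": 12},
  {"dx": -1.0, "dy": 0, "dz": -0.9, "ax": 0, "ay": 0, "az": 0, "hand": 12},
  {"dx": -1.0, "dy": 0, "dz": -0.9, "ax": 0, "ay": 0, "az": 0, "hand": 12},
])

```text
clock: 19.2
tool_pos: [0.5068, 0.2428, 0.1471]
eef_rot: [0.997, 0.074, 0.001, -0.0]
contact_force: [0.7, 0.4, 0.1]
opening: 0.421
```

```bash
python3 - <<'E'
from mv import *; from meas import tops
D={}
for n in('top','scene'):
    p,d=eyes.snapshot(n); D[n]=d
    crop(p,f'pics/{n}16.png',*((190,90,310,250,4) if n=='top' else (180,140,290,260,5)))
tops(D,dict(full=(.565,.25,.08,.1,.045,.090)))
tgt((.508,.2425,.091,8.5))
E
```

```text
top full none
scene full circ [0.5579 0.2612] 0.0348 cen [0.5623 0.2607 0.0871] 273
t 19.3 pos [0.507  0.2427 0.147 ] yaw 8.48 F [-0.3  0.   0.8] open 28.8
(0.508, 0.2425, 0.091, 8.5) d [0.015 0.006 0.933] a [-0.003 -0.014 -0.003]
```

View pics/scene16.png

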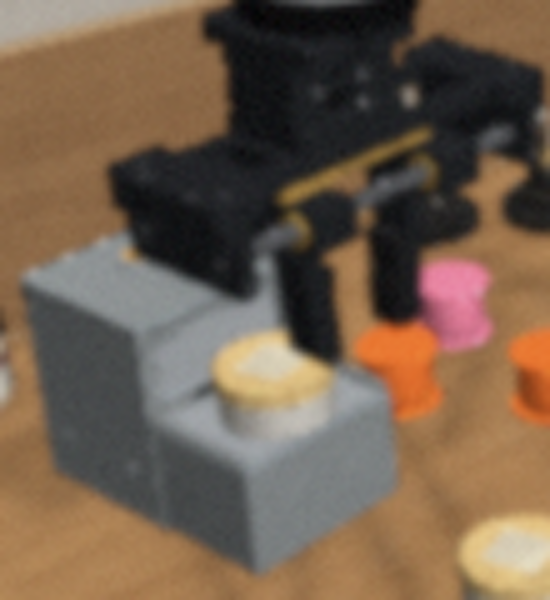

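View pics/top16.png

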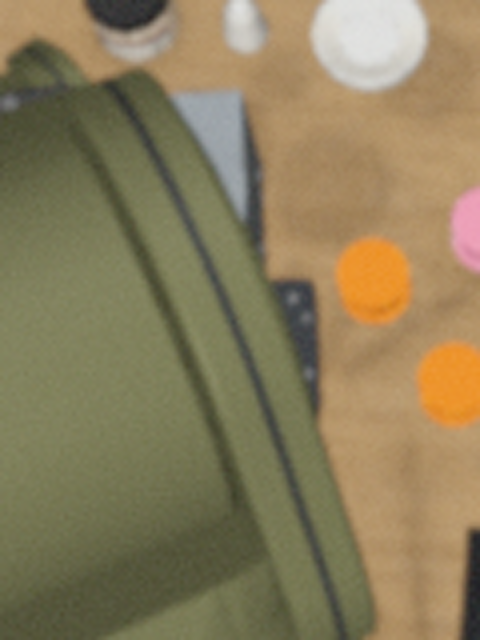

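servo_tool([
  {"dx": 0, "dy": 0, "dz": 0, "ax": 0, "ay": 0, "az": 0, "hand": 12},
  {"dx": 0, "dy": 0, "dz": 0.4, "ax": 0, "ay": 0, "az": 0, "hand": 12},
  {"dx": 0, "dy": 0, "dz": 0.9, "ax": 0, "ay": 0, "az": 0, "hand": 12},
  {"dx": 0, "dy": 0, "dz": 0.9, "ax": 0, "ay": 0, "az": 0, "hand": 12},
  {"dx": 0, "dy": 0, "dz": 0.9, "ax": 0, "ay": 0, "az": 0, "hand": 12},
])

```text
clock: 19.92
tool_pos: [0.5063, 0.2427, 0.0936]
eef_rot: [0.997, 0.074, 0.0, -0.0]
contact_force: [0.6, 0.3, 0.6]
opening: 0.134
```

```bash
python3 - <<'E'
from mv import *
p,d=eyes.snapshot('scene'); crop(p,'pics/s17.png',180,140,290,260,5)
a=np.radians(8.5); s=np.array([.5695,.2515])
tgt(*[tuple(np.round(s+l*np.array([np.cos(a),np.sin(a)]),4))+(.0905,8.5) for l in(-.03,0,.01,.018,.022)])
E
```

```text
t 19.98 pos [0.5065 0.2428 0.094 ] yaw 8.52 F [-0.6 -0.1  0.1] open 11.7
(np.float64(0.5398), np.float64(0.2471), 0.0905, 8.5) d [0.56  0.012 0.059] a [-0.006 -0.016  0.003]
(np.float64(0.5695), np.float64(0.2515), 0.0905, 8.5) d [1.06  0.013 0.059] a [-0.006 -0.016  0.003]
(np.float64(0.5794), np.float64(0.253), 0.0905, 8.5) d [1.227 0.012 0.06 ] a [-0.006 -0.016  0.003]
(np.float64(0.5873), np.float64(0.2542), 0.0905, 8.5) d [1.36  0.012 0.06 ] a [-0.006 -0.016  0.003]
(np.float64(0.5913), np.float64(0.2548), 0.0905, 8.5) d [1.428 0.012 0.06 ] a [-0.006 -0.016  0.003]
```

View pics/s17.png

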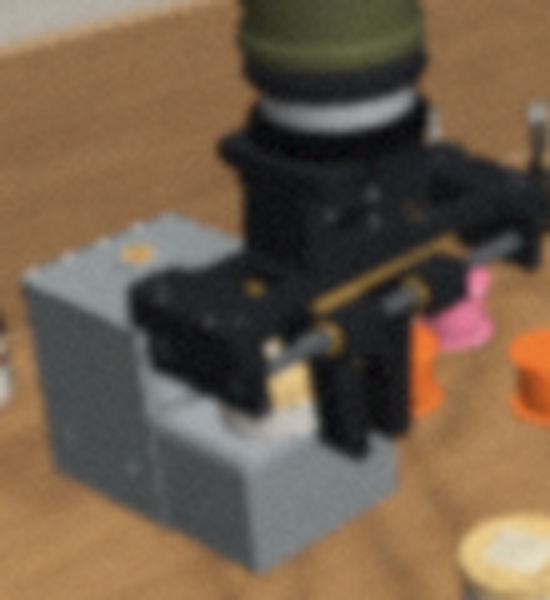

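servo_tool([
  {"dx": 0.15, "dy": 0.01, "dz": 0.03, "ax": 0, "ay": 0, "az": 0, "hand": 12},
  {"dx": 0.25, "dy": 0.01, "dz": 0.05, "ax": 0, "ay": 0, "az": 0, "hand": 12},
  {"dx": 0.35, "dy": 0.01, "dz": 0.05, "ax": 0, "ay": 0, "az": 0, "hand": 12},
  {"dx": 0.45, "dy": 0.01, "dz": 0.05, "ax": 0, "ay": 0, "az": 0, "hand": 12},
  {"dx": 0.55, "dy": 0.01, "dz": 0.05, "ax": 0, "ay": 0, "az": 0, "hand": 12},
  {"dx": 0.65, "dy": 0.01, "dz": 0.05, "ax": 0, "ay": 0, "az": 0, "hand": 12},
  {"dx": 0.75, "dy": 0.01, "dz": 0.05, "ax": 0, "ay": 0, "az": 0, "hand": 12},
  {"dx": 0.85, "dy": 0.01, "dz": 0.05, "ax": 0, "ay": 0, "az": 0, "hand": 12},
  {"dx": 0.95, "dy": 0.01, "dz": 0.05, "ax": 0, "ay": 0, "az": 0, "hand": 12},
  {"dx": 0.95, "dy": 0.01, "dz": 0.05, "ax": 0, "ay": 0, "az": 0, "hand": 12},
])

```text
clock: 21.22
tool_pos: [0.5623, 0.2503, 0.0899]
eef_rot: [0.997, 0.074, -0.0, 0.0]
contact_force: [-3.2, -0.5, 0.8]
opening: 0.134
```

```bash
python3 - <<'E'
from mv import *
p,d=eyes.snapshot('scene'); crop(p,'pics/s18.png',180,140,290,260,5)
a=np.radians(8.5); s=np.array([.5695,.2515])
tgt(*[tuple(np.round(s+l*np.array([np.cos(a),np.sin(a)]),4))+(.0905,8.5) for l in(.01,.018,.021)])
E
```

```text
t 21.27 pos [0.5623 0.2503 0.0899] yaw 8.52 F [-2.7 -0.7  1.3] open 12.0
(np.float64(0.5794), np.float64(0.253), 0.0905, 8.5) d [ 0.289 -0.002 -0.01 ] a [ 0.001 -0.001  0.004]
(np.float64(0.5873), np.float64(0.2542), 0.0905, 8.5) d [ 0.422 -0.003 -0.01 ] a [ 0.001 -0.001  0.004]
(np.float64(0.5903), np.float64(0.2546), 0.0905, 8.5) d [ 0.472 -0.002 -0.01 ] a [ 0.001 -0.001  0.004]
```

View pics/s18.png

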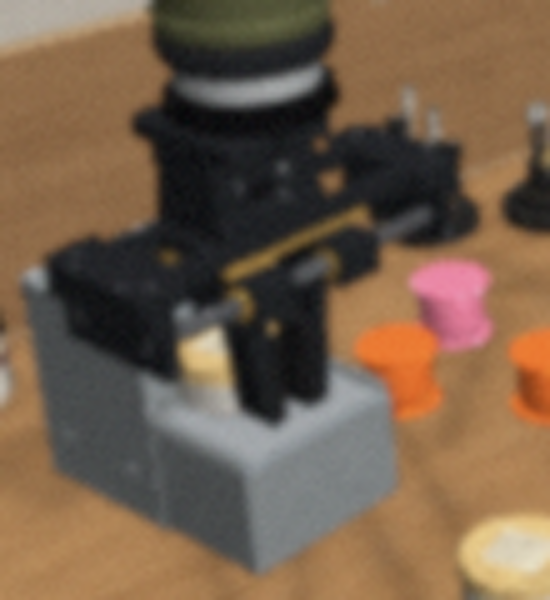

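servo_tool([
  {"dx": 0.1, "dy": 0, "dz": 0, "ax": 0, "ay": 0, "az": 0, "hand": 12},
  {"dx": 0.2, "dy": 0, "dz": 0, "ax": 0, "ay": 0, "az": 0, "hand": 12},
  {"dx": 0.3, "dy": 0, "dz": 0, "ax": 0, "ay": 0, "az": 0, "hand": 12},
  {"dx": 0.36, "dy": 0, "dz": 0, "ax": 0, "ay": 0, "az": 0, "hand": 12},
  {"dx": 0.4, "dy": 0, "dz": 0, "ax": 0, "ay": 0, "az": 0, "hand": 12},
  {"dx": 0.4, "dy": 0, "dz": 0, "ax": 0, "ay": 0, "az": 0, "hand": 12},
])

```text
clock: 22.02
tool_pos: [0.5867, 0.254, 0.09]
eef_rot: [0.997, 0.074, 0.001, -0.0]
contact_force: [-0.1, 0.4, -0.5]
opening: 0.136
```

```bash
python3 - <<'E'
from mv import *
p,d=eyes.snapshot('scene'); crop(p,'pics/s19.png',180,140,290,260,5)
a=np.radians(8.5); s=np.array([.5695,.2515])
tgt(*[tuple(np.round(s+l*np.array([np.cos(a),np.sin(a)]),4))+(.0905,8.5) for l in(.021,.024)])
E
```

```text
t 22.07 pos [0.5863 0.254  0.09  ] yaw 8.52 F [-0.5 -0.2  0. ] open 12.2
(np.float64(0.5903), np.float64(0.2546), 0.0905, 8.5) d [ 0.067 -0.001 -0.009] a [-0.001 -0.008  0.004]
(np.float64(0.5932), np.float64(0.255), 0.0905, 8.5) d [ 0.116  0.    -0.009] a [-0.001 -0.008  0.004]
```

View pics/s19.png

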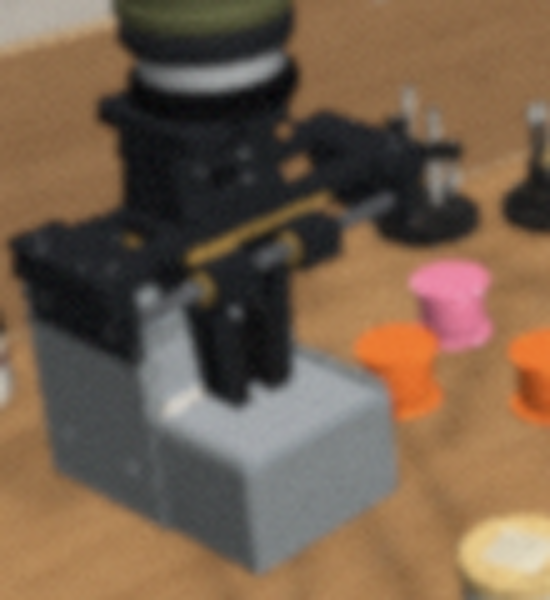

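servo_tool([
  {"dx": 0.06, "dy": 0, "dz": 0, "ax": 0, "ay": 0, "az": 0, "hand": 12},
  {"dx": 0.1, "dy": 0, "dz": 0, "ax": 0, "ay": 0, "az": 0, "hand": 12},
  {"dx": 0.1, "dy": 0, "dz": 0, "ax": 0, "ay": 0, "az": 0, "hand": 12},
])

```text
clock: 22.45
tool_pos: [0.5921, 0.2548, 0.09]
eef_rot: [0.997, 0.074, 0.0, -0.0]
contact_force: [0.5, -0.1, -0.3]
opening: 0.134
```

```bash
python3 - <<'E'
from mv import *
p,d=eyes.snapshot('scene'); crop(p,'pics/s20.png',180,140,290,260,5)
tgt()
E
```

```text
t 22.5 pos [0.5919 0.2548 0.09  ] yaw 8.53 F [-0.5 -0.  -0.1] open 11.8
```

View pics/s20.png

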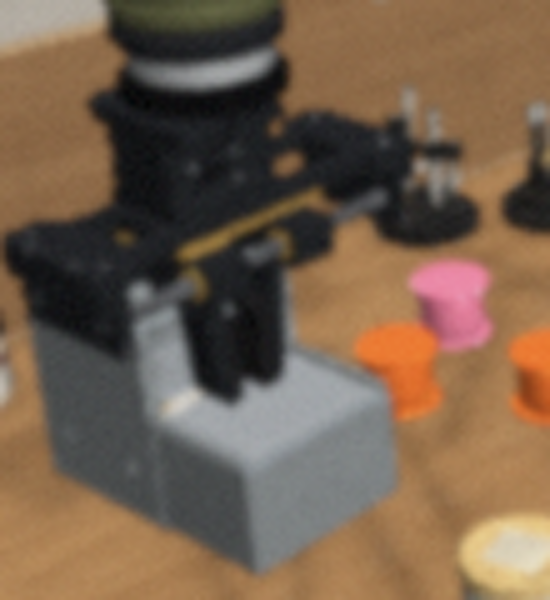

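servo_tool([
  {"dx": -0.4, "dy": 0, "dz": 0, "ax": 0, "ay": 0, "az": 0, "hand": 12},
  {"dx": -1.0, "dy": 0, "dz": 0, "ax": 0, "ay": 0, "az": 0, "hand": 12},
  {"dx": -1.4, "dy": 0, "dz": 0, "ax": 0, "ay": 0, "az": 0, "hand": 12},
  {"dx": -1.4, "dy": 0.5, "dz": -0.8, "ax": 0, "ay": 0, "az": 0, "hand": 12},
  {"dx": -1.4, "dy": 1.2, "dz": -0.8, "ax": 0, "ay": 0, "az": 0, "hand": 12},
  {"dx": -1.4, "dy": 1.2, "dz": -0.8, "ax": 0, "ay": 0, "az": 0, "hand": 12},
])

```text
clock: 23.25
tool_pos: [0.5203, 0.1664, 0.1385]
eef_rot: [0.997, 0.071, 0.0, 0.002]
contact_force: [-0.5, -0.5, -0.8]
opening: 0.141
```

```bash
python3 - <<'E'
from mv import *
p,d=eyes.snapshot('scene'); crop(p,'pics/s21.png',180,150,260,250,6)
tgt()
c=cloud('scene',d)
for u,v in((200,170),(215,205),(212,215),(216,220),(220,217)): print(u,v,c[v,u].round(3))
E
```

```text
t 23.3 pos [0.5198 0.1693 0.1383] yaw 8.34 F [ 0.9  1.1 -0.3] open 12.0
200 170 [0.822 0.199 0.096]
215 205 [0.598 0.283 0.105]
212 215 [0.606 0.29  0.078]
216 220 [0.612 0.279 0.057]
220 217 [0.617 0.265 0.057]
```

View pics/s21.png

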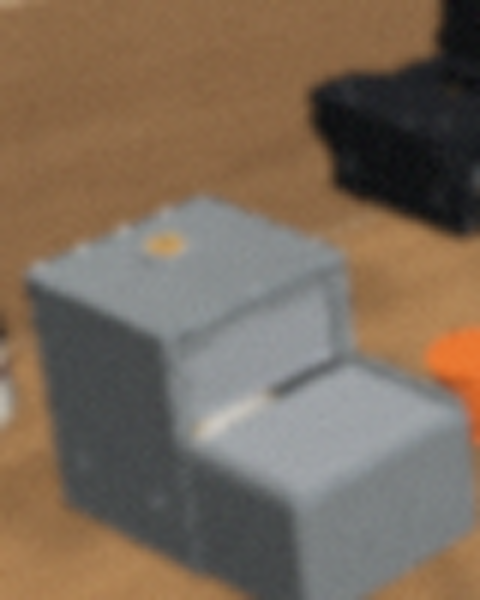

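```bash
python3 - <<'E'
from mv import *
p,d=eyes.snapshot('scene'); c=cloud('scene',d); c0=cloud('scene',np.load('pics/scene0.npy'))
crop(cv2.imread('pics/scene0.png')[:,:,::-1],'pics/s0safe.png',180,150,260,250,6)
for u,v in((225,205),(225,208),(225,211),(225,213),(225,215),(225,217),(220,214),(220,216),(220,218),(216,218),(230,212),(230,214)): print(u,v,c0[v,u].round(3),c[v,u].round(3),d[v,u].round(3))
E
```

```text
225 205 [0.611 0.25  0.087] [0.612 0.25  0.087] 0.923
225 208 [0.61  0.252 0.081] [0.612 0.251 0.079] 0.926
225 211 [0.611 0.253 0.072] [0.611 0.253 0.072] 0.927
225 213 [0.609 0.254 0.068] [0.611 0.253 0.066] 0.93
225 215 [0.664 0.225 0.027] [0.66  0.227 0.029] 0.994
225 217 [0.602 0.26  0.062] [0.601 0.26  0.062] 0.921
220 214 [0.609 0.268 0.07 ] [0.608 0.268 0.071] 0.916
220 216 [0.607 0.269 0.066] [0.607 0.269 0.066] 0.917
220 218 [0.685 0.229 0.01 ] [0.612 0.267 0.058] 0.926
216 218 [0.605 0.281 0.066] [0.606 0.281 0.066] 0.91
230 212 [0.639 0.223 0.045] [0.643 0.221 0.043] 0.981
230 214 [0.642 0.223 0.038] [0.641 0.223 0.039] 0.98
```

View pics/s0safe.png

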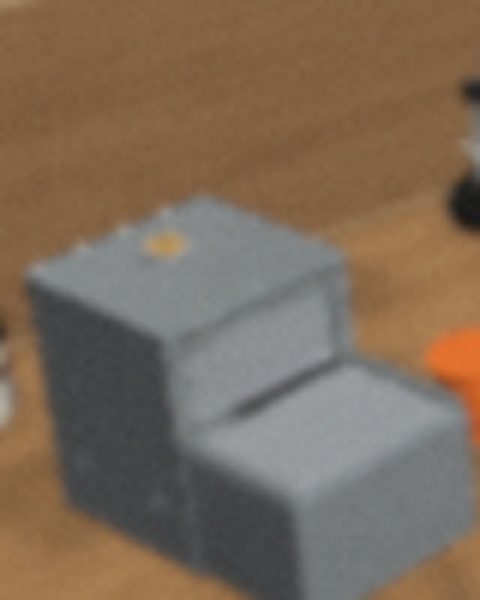

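```bash
python3 - <<'E'
from mv import *
tgt((.438,.211,.12,9.2),(.438,.211,.08,9.2))
E
```

```text
t 23.35 pos [0.5195 0.1711 0.1381] yaw 8.48 F [-1.   0.6  0.5] open 11.7
(0.438, 0.211, 0.12, 9.2) d [-1.245 -0.858  0.302] a [-0.003 -0.002 -0.12 ]
(0.438, 0.211, 0.08, 9.2) d [-1.245 -0.858  0.968] a [-0.003 -0.002 -0.12 ]
```

servo_tool([
  {"dx": -0.4, "dy": -0.3, "dz": 0, "ax": 0, "ay": 0, "az": -0.1, "hand": 86},
  {"dx": -0.8, "dy": -0.6, "dz": 0, "ax": 0, "ay": 0, "az": -0.1, "hand": 86},
  {"dx": -1.25, "dy": -0.86, "dz": 0, "ax": 0, "ay": 0, "az": -0.12, "hand": 86},
  {"dx": -1.25, "dy": -0.86, "dz": 0.2, "ax": 0, "ay": 0, "az": -0.12, "hand": 86},
  {"dx": -1.25, "dy": -0.86, "dz": 0.5, "ax": 0, "ay": 0, "az": -0.12, "hand": 86},
  {"dx": -1.25, "dy": -0.86, "dz": 0.9, "ax": 0, "ay": 0, "az": -0.12, "hand": 86},
  {"dx": -1.25, "dy": -0.86, "dz": 0.9, "ax": 0, "ay": 0, "az": -0.12, "hand": 86},
  {"dx": -1.25, "dy": -0.86, "dz": 0.9, "ax": 0, "ay": 0, "az": -0.12, "hand": 86},
])

```text
clock: 24.35
tool_pos: [0.4381, 0.2113, 0.0841]
eef_rot: [0.997, 0.081, 0.0, -0.0]
contact_force: [-0.7, 0.5, 0.1]
opening: 0.975
```

```bash
python3 - <<'E'
from mv import *
p,d=eyes.snapshot('scene'); crop(p,'pics/s22.png',235,190,335,290,6)
tgt((.438,.211,.0325,9.2))
t=np.array(r.get_state()['tool_pos']); a=np.radians(9.2)
for k in(.043,0,-.043):
  q=proj('scene',t-[0,0,.025]+k*np.array([np.sin(a),-np.cos(a),0])); print((q-[235,190])*6)
print((proj('scene',(t[0],t[1],.028))-[235,190])*6)
E
```

```text
t 24.4 pos [0.4382 0.2113 0.0844] yaw 9.24 F [ 0.7 -0.  -0.1] open 85.8
(0.438, 0.211, 0.0325, 9.2) d [-0.005  0.005  0.865] a [-0.004 -0.01   0.007]
[367.41369353 235.20112783]
[293.30252837 285.4347134 ]
[213.63367521 339.43537772]
[296.34652295 354.99787559]
```

View pics/s22.png

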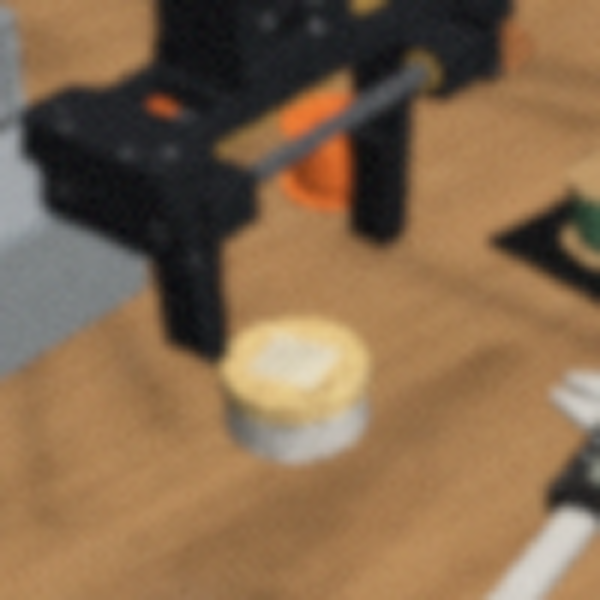

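servo_tool([
  {"dx": 0, "dy": 0, "dz": 0.4, "ax": 0, "ay": 0, "az": 0, "hand": 86},
  {"dx": 0, "dy": 0, "dz": 0.8, "ax": 0, "ay": 0, "az": 0, "hand": 86},
  {"dx": 0, "dy": 0, "dz": 0.86, "ax": 0, "ay": 0, "az": 0, "hand": 86},
  {"dx": 0, "dy": 0, "dz": 0.86, "ax": 0, "ay": 0, "az": 0, "hand": 86},
  {"dx": 0, "dy": 0, "dz": 0.86, "ax": 0, "ay": 0, "az": 0, "hand": 65},
  {"dx": 0, "dy": 0, "dz": 0.86, "ax": 0, "ay": 0, "az": 0, "hand": 52},
  {"dx": 0, "dy": 0, "dz": 0.86, "ax": 0, "ay": 0, "az": 0, "hand": 52},
  {"dx": 0, "dy": 0, "dz": 0.86, "ax": 0, "ay": 0, "az": 0, "hand": 52},
  {"dx": 0, "dy": 0, "dz": 0.86, "ax": 0, "ay": 0, "az": 0, "hand": 52},
  {"dx": 0, "dy": 0, "dz": 0.86, "ax": 0, "ay": 0, "az": 0, "hand": 52},
], newtons=20)

```text
clock: 25.65
tool_pos: [0.4377, 0.2111, 0.0327]
eef_rot: [0.997, 0.081, 0.0, -0.0]
contact_force: [-0.5, -0.5, 5.2]
opening: 0.615
```

```bash
python3 - <<'E'
from mv import *
p,d=eyes.snapshot('scene'); crop(p,'pics/s23.png',235,190,335,290,6)
tgt((.438,.2113,.15,9.2),(.5,.1,.15,9.2),(.6097,-.0411,.08,9.2))
E
```

```text
t 25.7 pos [0.4378 0.2111 0.0327] yaw 9.25 F [-0.4 -0.7  5.3] open 54.0
(0.438, 0.2113, 0.15, 9.2) d [ 0.006 -0.002 -1.955] a [-0.001 -0.005  0.009]
(0.5, 0.1, 0.15, 9.2) d [ 0.727  1.995 -1.955] a [-0.001 -0.005  0.009]
(0.6097, -0.0411, 0.08, 9.2) d [ 2.153  4.61  -0.788] a [-0.001 -0.005  0.009]
```

View pics/s23.png

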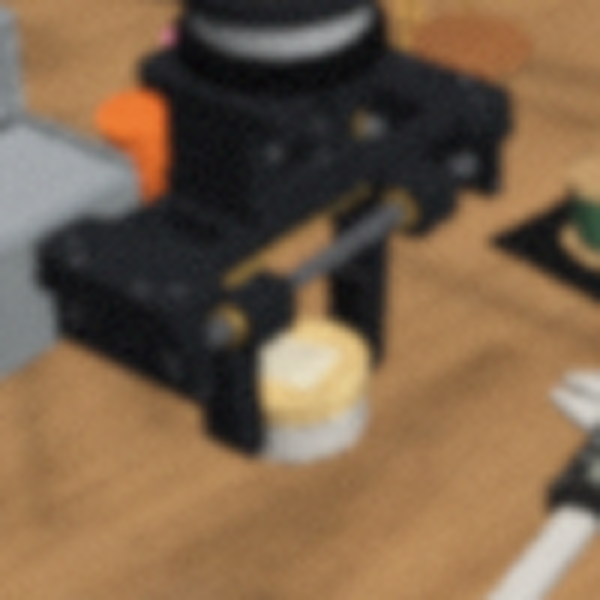

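servo_tool([
  {"dx": 0, "dy": 0, "dz": -0.5, "ax": 0, "ay": 0, "az": 0, "hand": 52},
  {"dx": 0, "dy": 0, "dz": -1.3, "ax": 0, "ay": 0, "az": 0, "hand": 52},
  {"dx": 0.3, "dy": 0.7, "dz": -1.9, "ax": 0, "ay": 0, "az": 0, "hand": 52},
  {"dx": 0.7, "dy": 1.6, "dz": -1.9, "ax": 0, "ay": 0, "az": 0, "hand": 52},
  {"dx": 1.1, "dy": 2.5, "dz": -1.9, "ax": 0, "ay": 0, "az": 0, "hand": 52},
  {"dx": 1.6, "dy": 3.4, "dz": -1.9, "ax": 0, "ay": 0, "az": 0, "hand": 52},
  {"dx": 2.0, "dy": 4.2, "dz": -1.7, "ax": 0, "ay": 0, "az": 0, "hand": 52},
  {"dx": 2.14, "dy": 4.6, "dz": -1.2, "ax": 0, "ay": 0, "az": 0, "hand": 52},
  {"dx": 2.14, "dy": 4.6, "dz": -0.8, "ax": 0, "ay": 0, "az": 0, "hand": 52},
  {"dx": 2.14, "dy": 4.6, "dz": -0.8, "ax": 0, "ay": 0, "az": 0, "hand": 52},
])

```text
clock: 26.95
tool_pos: [0.6068, -0.0411, 0.0783]
eef_rot: [0.997, 0.08, -0.003, -0.0]
contact_force: [-0.2, 0.3, 0.1]
opening: 0.617
```

```bash
python3 - <<'E'
from mv import *
p,d=eyes.snapshot('scene'); crop(p,'pics/s24.png',280,140,360,210,9)
tgt((.6092,-.0411,.05,9.2))
E
```

```text
t 27.0 pos [ 0.6077 -0.0404  0.0797] yaw 9.28 F [-0.2  0.5 -0.2] open 54.1
(0.6092, -0.0411, 0.05, 9.2) d [0.023 0.016 0.494] a [-0.006  0.023  0.013]
```

View pics/s24.png

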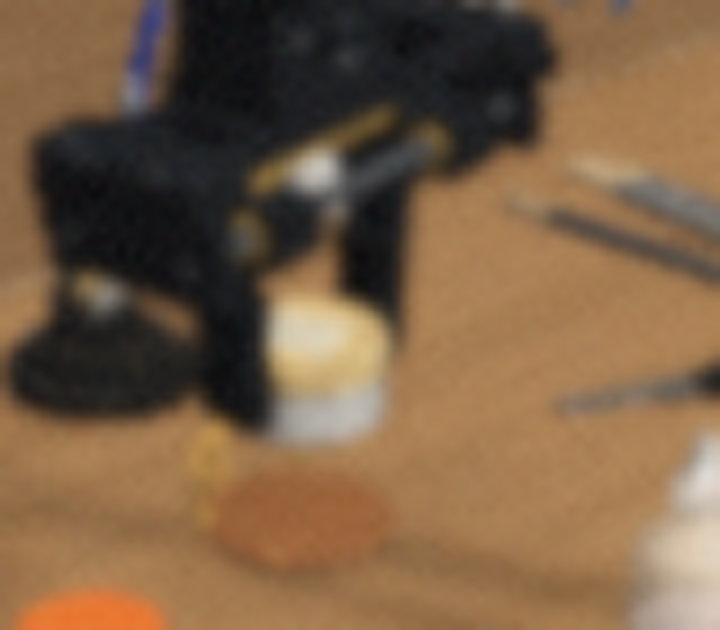

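servo_tool([
  {"dx": 0.01, "dy": 0.016, "dz": 0.1, "ax": 0, "ay": 0, "az": 0, "hand": 52},
  {"dx": 0.01, "dy": 0.016, "dz": 0.3, "ax": 0, "ay": 0, "az": 0, "hand": 52},
  {"dx": 0.01, "dy": 0.016, "dz": 0.45, "ax": 0, "ay": 0, "az": 0, "hand": 52},
  {"dx": 0.01, "dy": 0.016, "dz": 0.45, "ax": 0, "ay": 0, "az": 0, "hand": 52},
  {"dx": 0.01, "dy": 0.016, "dz": 0.45, "ax": 0, "ay": 0, "az": 0, "hand": 52},
])

```text
clock: 27.62
tool_pos: [0.6095, -0.0415, 0.0535]
eef_rot: [0.997, 0.081, 0.0, 0.0]
contact_force: [-0.4, 0.0, -0.9]
opening: 0.615
```

```bash
python3 - <<'E'
from mv import *
p,d=eyes.snapshot('scene'); crop(p,'pics/s25.png',290,160,350,210,12)
tgt((.6092,-.0411,.039,9.2))
E
```

```text
t 27.68 pos [ 0.6097 -0.0415  0.0536] yaw 9.25 F [ 0.6  0.5 -0.1] open 54.4
(0.6092, -0.0411, 0.039, 9.2) d [-0.007 -0.008  0.244] a [ 0.001 -0.005  0.008]
```

View pics/s25.png

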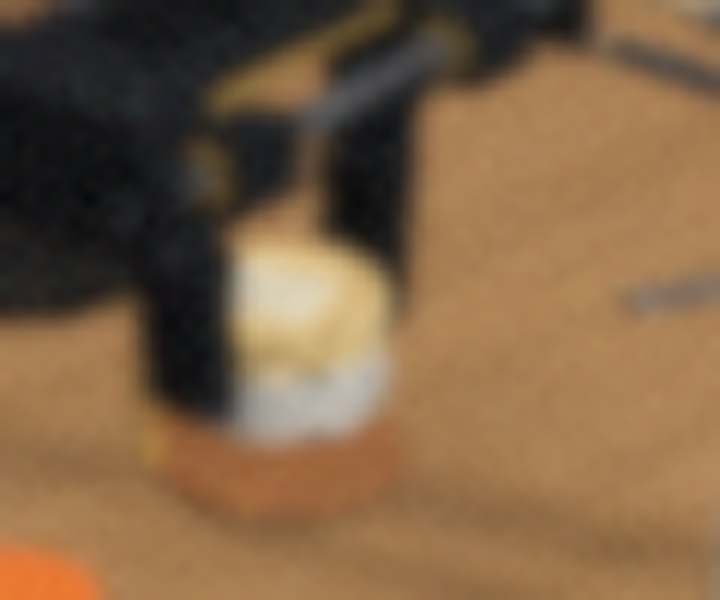

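servo_tool([
  {"dx": -0.01, "dy": -0.005, "dz": 0.08, "ax": 0, "ay": 0, "az": 0, "hand": 52},
  {"dx": -0.01, "dy": -0.005, "dz": 0.16, "ax": 0, "ay": 0, "az": 0, "hand": 52},
  {"dx": -0.01, "dy": -0.005, "dz": 0.22, "ax": 0, "ay": 0, "az": 0, "hand": 52},
  {"dx": -0.01, "dy": -0.005, "dz": 0.24, "ax": 0, "ay": 0, "az": 0, "hand": 52},
  {"dx": -0.01, "dy": -0.005, "dz": 0.24, "ax": 0, "ay": 0, "az": 0, "hand": 52},
])

```text
clock: 28.3
tool_pos: [0.6088, -0.0414, 0.039]
eef_rot: [0.997, 0.081, 0.0, 0.0]
contact_force: [-0.7, 0.5, -0.4]
opening: 0.618
```

servo_tool([
  {"dx": 0, "dy": 0, "dz": 0.02, "ax": 0, "ay": 0, "az": 0, "hand": 52},
  {"dx": 0, "dy": 0, "dz": 0.02, "ax": 0, "ay": 0, "az": 0, "hand": 52},
])

```text
clock: 28.55
tool_pos: [0.609, -0.0413, 0.0387]
eef_rot: [0.997, 0.081, 0.0, 0.0]
contact_force: [-2.0, 0.5, 6.2]
opening: 0.62
```

Contact felt at the expected height. Release and rise.

servo_tool([
  {"dx": 0, "dy": 0, "dz": 0, "ax": 0, "ay": 0, "az": 0, "hand": 60},
  {"dx": 0, "dy": 0, "dz": 0, "ax": 0, "ay": 0, "az": 0, "hand": 80},
  {"dx": 0, "dy": 0, "dz": 0, "ax": 0, "ay": 0, "az": 0, "hand": 80},
  {"dx": 0, "dy": 0, "dz": -0.4, "ax": 0, "ay": 0, "az": 0, "hand": 80},
  {"dx": 0, "dy": 0, "dz": -1.0, "ax": 0, "ay": 0, "az": 0, "hand": 80},
  {"dx": 0, "dy": 0, "dz": -1.8, "ax": 0, "ay": 0, "az": 0, "hand": 75},
  {"dx": 0, "dy": 0, "dz": -1.8, "ax": 0, "ay": 0, "az": 0, "hand": 75},
])

```text
clock: 29.42
tool_pos: [0.6113, -0.0412, 0.1494]
eef_rot: [0.997, 0.08, 0.004, 0.0]
contact_force: [-0.3, -0.2, -0.4]
opening: 0.851
```

```bash
python3 - <<'E'
from mv import *
p,d=eyes.snapshot('scene'); crop(p,'pics/s26.png',270,150,390,240,6)
tgt((.4365,.0372,.14,99.2),(.4365,.0372,.08,99.2))
E
```

```text
t 29.48 pos [ 0.6098 -0.0414  0.1473] yaw 9.23 F [-0.2  0.4 -0.1] open 75.1
(0.4365, 0.0372, 0.14, 99.2) d [-2.642 -1.757  0.112] a [  0.03   -0.021 -14.994]
(0.4365, 0.0372, 0.08, 99.2) d [-2.645 -1.758  1.112] a [  0.03   -0.021 -14.994]
```

View pics/s26.png

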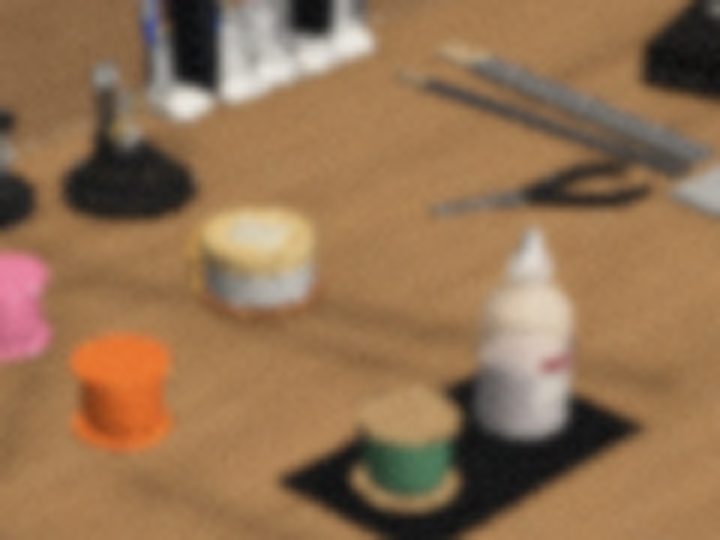

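servo_tool([
  {"dx": -0.2, "dy": -0.2, "dz": 0, "ax": 0, "ay": 0, "az": -1.7, "hand": 75},
  {"dx": -0.6, "dy": -0.6, "dz": 0, "ax": 0, "ay": 0, "az": -3.4, "hand": 75},
  {"dx": -1.1, "dy": -0.9, "dz": 0, "ax": 0, "ay": 0, "az": -5, "hand": 75},
  {"dx": -1.6, "dy": -1.3, "dz": 0, "ax": 0, "ay": 0, "az": -6.7, "hand": 75},
  {"dx": -2.1, "dy": -1.6, "dz": 0, "ax": 0, "ay": 0, "az": -8.4, "hand": 75},
  {"dx": -2.64, "dy": -1.76, "dz": 0, "ax": 0, "ay": 0, "az": -10, "hand": 75},
  {"dx": -2.64, "dy": -1.76, "dz": 0, "ax": 0, "ay": 0, "az": -11.7, "hand": 75},
  {"dx": -2.64, "dy": -1.76, "dz": 0, "ax": 0, "ay": 0, "az": -13.4, "hand": 75},
  {"dx": -2.64, "dy": -1.76, "dz": 0.1, "ax": 0, "ay": 0, "az": -15, "hand": 75},
  {"dx": -2.64, "dy": -1.76, "dz": 0.1, "ax": 0, "ay": 0, "az": -15, "hand": 75},
])

```text
clock: 30.72
tool_pos: [0.4345, 0.0372, 0.1386]
eef_rot: [0.648, 0.761, -0.001, -0.001]
contact_force: [-0.5, -0.3, 0.1]
opening: 0.846
```

```bash
python3 - <<'E'
from mv import *
tgt((.4365,.0372,.07,99.2))
E
```

```text
t 30.73 pos [0.4345 0.0372 0.1386] yaw 99.15 F [-0.5 -0.3  0.1] open 74.6
(0.4365, 0.0372, 0.07, 99.2) d [-0.006  0.037  1.144] a [-0.03  -0.007 -0.008]
```

servo_tool([
  {"dx": 0, "dy": 0.02, "dz": 0.5, "ax": 0, "ay": 0, "az": 0, "hand": 75},
  {"dx": 0, "dy": 0.02, "dz": 1.1, "ax": 0, "ay": 0, "az": 0, "hand": 75},
  {"dx": 0, "dy": 0.02, "dz": 1.1, "ax": 0, "ay": 0, "az": 0, "hand": 75},
  {"dx": 0, "dy": 0.02, "dz": 1.1, "ax": 0, "ay": 0, "az": 0, "hand": 75},
])

```text
clock: 31.22
tool_pos: [0.4366, 0.038, 0.0743]
eef_rot: [0.648, 0.762, 0.0, 0.0]
contact_force: [-1.0, 0.1, -0.8]
opening: 0.854
```

```bash
python3 - <<'E'
from mv import *
tgt((.4365,.0372,.0325,99.2))
E
```

```text
t 31.23 pos [0.4366 0.038  0.0743] yaw 99.2 F [-1.   0.1 -0.8] open 75.2
(0.4365, 0.0372, 0.0325, 99.2) d [-0.012 -0.004  0.697] a [ 0.001 -0.     0.   ]
```

servo_tool([
  {"dx": -0.012, "dy": -0.004, "dz": 0.35, "ax": 0, "ay": 0, "az": 0, "hand": 75},
  {"dx": -0.012, "dy": -0.004, "dz": 0.65, "ax": 0, "ay": 0, "az": 0, "hand": 75},
  {"dx": -0.012, "dy": -0.004, "dz": 0.69, "ax": 0, "ay": 0, "az": 0, "hand": 75},
  {"dx": -0.012, "dy": -0.004, "dz": 0.69, "ax": 0, "ay": 0, "az": 0, "hand": 75},
  {"dx": -0.012, "dy": -0.004, "dz": 0.69, "ax": 0, "ay": 0, "az": 0, "hand": 55},
  {"dx": -0.012, "dy": -0.004, "dz": 0.69, "ax": 0, "ay": 0, "az": 0, "hand": 38},
  {"dx": -0.012, "dy": -0.004, "dz": 0.69, "ax": 0, "ay": 0, "az": 0, "hand": 38},
  {"dx": -0.012, "dy": -0.004, "dz": 0.69, "ax": 0, "ay": 0, "az": 0, "hand": 38},
  {"dx": -0.012, "dy": -0.004, "dz": 0.69, "ax": 0, "ay": 0, "az": 0, "hand": 38},
  {"dx": -0.012, "dy": -0.004, "dz": 0.69, "ax": 0, "ay": 0, "az": 0, "hand": 38},
], newtons=15)

```text
clock: 32.48
tool_pos: [0.4366, 0.0369, 0.0326]
eef_rot: [0.648, 0.762, 0.0, 0.0]
contact_force: [-0.4, -0.6, 6.0]
opening: 0.492
```

```bash
python3 - <<'E'
from mv import *
p,d=eyes.snapshot('scene'); crop(p,'pics/s27.png',300,170,380,240,8)
tgt((.5794,.0074,.11,99.2),(.5794,.0074,.036,99.2))
E
```

```text
t 32.52 pos [0.4366 0.0369 0.0326] yaw 99.26 F [-0.1 -0.7  6.1] open 43.8
(0.5794, 0.0074, 0.11, 99.2) d [-0.868  2.27  -1.289] a [0.004 0.    0.01 ]
(0.5794, 0.0074, 0.036, 99.2) d [-0.868  2.269 -0.056] a [0.004 0.    0.01 ]
```

View pics/s27.png

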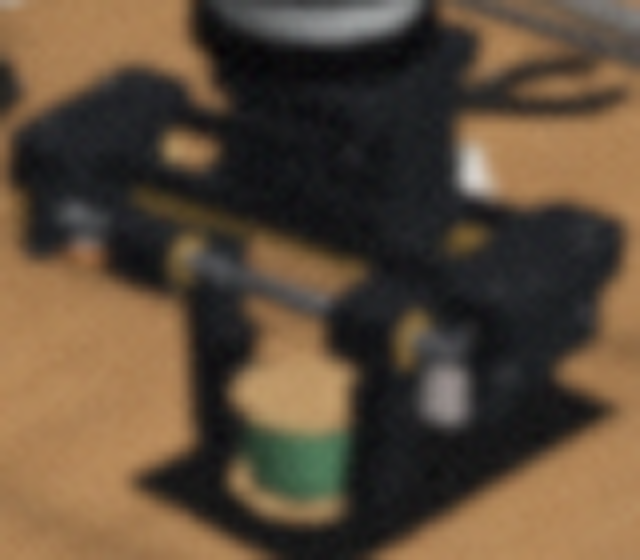

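servo_tool([
  {"dx": 0, "dy": 0, "dz": -0.5, "ax": 0, "ay": 0, "az": 0, "hand": 38},
  {"dx": 0, "dy": 0, "dz": -1.2, "ax": 0, "ay": 0, "az": 0, "hand": 38},
  {"dx": 0, "dy": 0.5, "dz": -1.4, "ax": 0, "ay": 0, "az": 0, "hand": 38},
  {"dx": 0, "dy": 1.2, "dz": -1.4, "ax": 0, "ay": 0, "az": 0, "hand": 38},
  {"dx": -0.4, "dy": 1.9, "dz": -1.4, "ax": 0, "ay": 0, "az": 0, "hand": 38},
  {"dx": -0.87, "dy": 2.27, "dz": -1.3, "ax": 0, "ay": 0, "az": 0, "hand": 38},
  {"dx": -0.87, "dy": 2.27, "dz": -0.8, "ax": 0, "ay": 0, "az": 0, "hand": 38},
  {"dx": -0.87, "dy": 2.27, "dz": -0.3, "ax": 0, "ay": 0, "az": 0, "hand": 38},
  {"dx": -0.87, "dy": 2.27, "dz": -0.2, "ax": 0, "ay": 0, "az": 0, "hand": 38},
  {"dx": -0.87, "dy": 2.27, "dz": -0.2, "ax": 0, "ay": 0, "az": 0, "hand": 38},
])

```text
clock: 33.78
tool_pos: [0.5792, 0.0074, 0.0444]
eef_rot: [0.648, 0.762, -0.0, -0.0]
contact_force: [0.6, -0.1, -0.8]
opening: 0.491
```

```bash
python3 - <<'E'
from mv import *
p,d=eyes.snapshot('scene'); crop(p,'pics/s28.png',280,150,380,230,7)
tgt((.5794,.0074,.0305,99.2))
E
```

```text
t 33.83 pos [0.5796 0.0075 0.045 ] yaw 99.27 F [ 0.5 -0.9 -0.8] open 43.3
(0.5794, 0.0074, 0.0305, 99.2) d [-0.001 -0.004  0.242] a [ 0.007 -0.001  0.011]
```

View pics/s28.png

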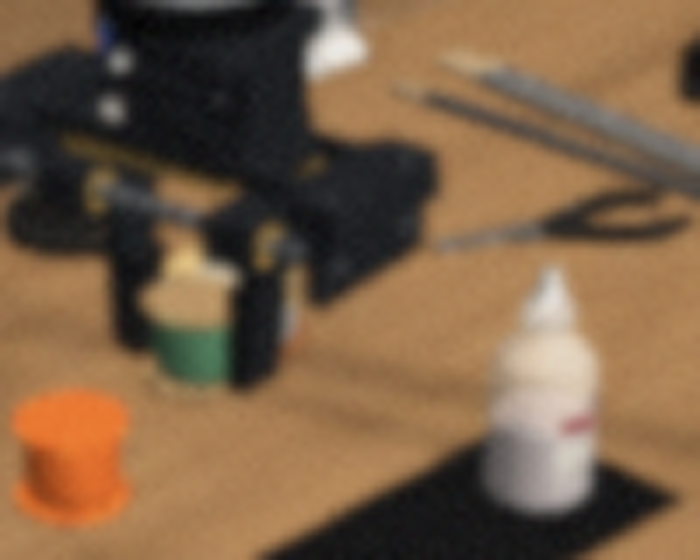

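servo_tool([
  {"dx": 0, "dy": 0, "dz": 0.08, "ax": 0, "ay": 0, "az": 0, "hand": 38},
  {"dx": 0, "dy": 0, "dz": 0.16, "ax": 0, "ay": 0, "az": 0, "hand": 38},
  {"dx": 0, "dy": 0, "dz": 0.23, "ax": 0, "ay": 0, "az": 0, "hand": 38},
  {"dx": 0, "dy": 0, "dz": 0.25, "ax": 0, "ay": 0, "az": 0, "hand": 38},
  {"dx": 0, "dy": 0, "dz": 0.25, "ax": 0, "ay": 0, "az": 0, "hand": 38},
])

```text
clock: 34.45
tool_pos: [0.5792, 0.0071, 0.0297]
eef_rot: [0.648, 0.762, -0.0, 0.0]
contact_force: [-1.4, -1.1, 2.8]
opening: 0.5
```

servo_tool([
  {"dx": 0, "dy": 0, "dz": 0, "ax": 0, "ay": 0, "az": 0, "hand": 50},
  {"dx": 0, "dy": 0, "dz": 0, "ax": 0, "ay": 0, "az": 0, "hand": 72},
  {"dx": 0, "dy": 0, "dz": 0, "ax": 0, "ay": 0, "az": 0, "hand": 72},
  {"dx": 0, "dy": 0, "dz": -0.4, "ax": 0, "ay": 0, "az": 0, "hand": 72},
  {"dx": 0, "dy": 0, "dz": -1.2, "ax": 0, "ay": 0, "az": 0, "hand": 72},
  {"dx": 0, "dy": 0, "dz": -2.0, "ax": 0, "ay": 0, "az": 0, "hand": 75},
  {"dx": 0, "dy": 0, "dz": -2.0, "ax": 0, "ay": 0, "az": 0, "hand": 75},
])

```text
clock: 35.33
tool_pos: [0.5816, 0.008, 0.1529]
eef_rot: [0.648, 0.762, 0.003, 0.002]
contact_force: [-0.3, 0.4, -0.6]
opening: 0.851
```

```bash
python3 - <<'E'
from mv import *
p,d=eyes.snapshot('scene'); crop(p,'pics/s29.png',280,150,380,230,7)
tgt((.4369,-.039,.145,99.2))
E
```

```text
t 35.38 pos [0.5803 0.0073 0.1508] yaw 99.23 F [-0.7 -0.2 -0.5] open 74.9
(0.4369, -0.039, 0.145, 99.2) d [-0.378 -2.483  0.089] a [0.031 0.003 0.005]
```

View pics/s29.png

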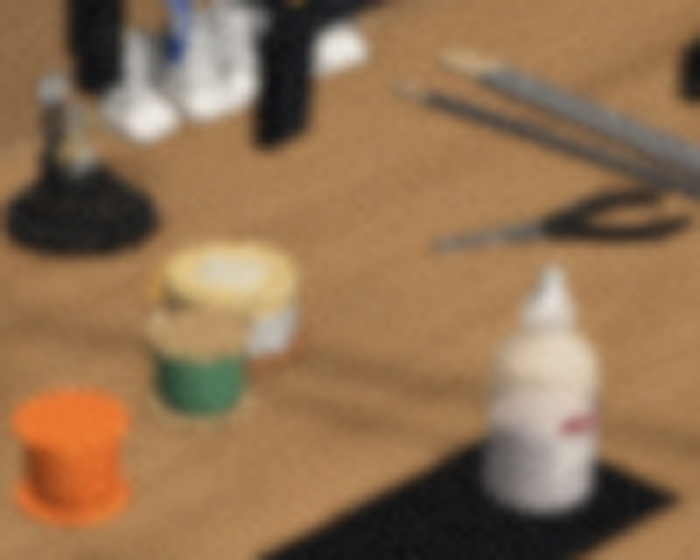

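servo_tool([
  {"dx": -0.1, "dy": -0.7, "dz": 0, "ax": 0, "ay": 0, "az": 0, "hand": 75},
  {"dx": -0.25, "dy": -1.6, "dz": 0, "ax": 0, "ay": 0, "az": 0, "hand": 75},
  {"dx": -0.38, "dy": -2.48, "dz": 0, "ax": 0, "ay": 0, "az": 0, "hand": 75},
  {"dx": -0.38, "dy": -2.48, "dz": 0.1, "ax": 0, "ay": 0, "az": 0, "hand": 75},
  {"dx": -0.38, "dy": -2.48, "dz": 0.1, "ax": 0, "ay": 0, "az": 0, "hand": 75},
  {"dx": -0.38, "dy": -2.48, "dz": 0.1, "ax": 0, "ay": 0, "az": 0, "hand": 75},
])

```text
clock: 36.12
tool_pos: [0.4377, -0.0385, 0.1431]
eef_rot: [0.648, 0.762, 0.001, 0.0]
contact_force: [1.0, 1.1, -0.2]
opening: 0.85
```

```bash
python3 - <<'E'
from mv import *
tgt((.4369,-.039,.064,99.2))
E
```

```text
t 36.12 pos [ 0.4377 -0.0385  0.1431] yaw 99.26 F [ 1.   1.1 -0.2] open 74.9
(0.4369, -0.039, 0.064, 99.2) d [-0.007 -0.016  1.318] a [ 0.014 -0.008  0.01 ]
```

servo_tool([
  {"dx": -0.01, "dy": -0.016, "dz": 0.5, "ax": 0, "ay": 0, "az": 0, "hand": 75},
  {"dx": -0.01, "dy": -0.016, "dz": 1.0, "ax": 0, "ay": 0, "az": 0, "hand": 75},
  {"dx": -0.01, "dy": -0.016, "dz": 1.3, "ax": 0, "ay": 0, "az": 0, "hand": 75},
  {"dx": -0.01, "dy": -0.016, "dz": 1.3, "ax": 0, "ay": 0, "az": 0, "hand": 75},
  {"dx": -0.01, "dy": -0.016, "dz": 1.3, "ax": 0, "ay": 0, "az": 0, "hand": 75},
])

```text
clock: 36.75
tool_pos: [0.4361, -0.0396, 0.0657]
eef_rot: [0.648, 0.762, 0.0, 0.0]
contact_force: [-0.3, 0.1, 0.2]
opening: 0.851
```

```bash
python3 - <<'E'
from mv import *
tgt((.4369,-.039,.064,99.2))
E
```

```text
t 36.75 pos [ 0.4361 -0.0396  0.0657] yaw 99.27 F [-0.3  0.1  0.2] open 75.0
(0.4369, -0.039, 0.064, 99.2) d [0.008 0.014 0.028] a [0.013 0.    0.012]
```

servo_tool([
  {"dx": 0.01, "dy": 0.014, "dz": 0.025, "ax": 0, "ay": 0, "az": 0, "hand": 62},
  {"dx": 0.01, "dy": 0.014, "dz": 0.025, "ax": 0, "ay": 0, "az": 0, "hand": 50},
  {"dx": 0.01, "dy": 0.014, "dz": 0.025, "ax": 0, "ay": 0, "az": 0, "hand": 36},
  {"dx": 0.01, "dy": 0.014, "dz": 0.025, "ax": 0, "ay": 0, "az": 0, "hand": 36},
  {"dx": 0.01, "dy": 0.014, "dz": 0.025, "ax": 0, "ay": 0, "az": 0, "hand": 36},
  {"dx": 0.01, "dy": 0.014, "dz": 0.025, "ax": 0, "ay": 0, "az": 0, "hand": 36},
], newtons=15)

```text
clock: 37.5
tool_pos: [0.4363, -0.0393, 0.0641]
eef_rot: [0.648, 0.762, 0.0, 0.0]
contact_force: [1.8, 0.7, 2.6]
opening: 0.452
```

```bash
python3 - <<'E'
from mv import *
tgt((.5963,-.0968,.13,99.2),(.5963,-.0968,.07,99.2))
E
```

```text
t 37.5 pos [ 0.4363 -0.0393  0.0641] yaw 99.25 F [1.8 0.7 2.6] open 39.8
(0.5963, -0.0968, 0.13, 99.2) d [-1.375  2.479 -1.097] a [0.005 0.003 0.008]
(0.5963, -0.0968, 0.07, 99.2) d [-1.375  2.478 -0.097] a [0.005 0.003 0.008]
```

servo_tool([
  {"dx": 0, "dy": 0, "dz": -0.5, "ax": 0, "ay": 0, "az": 0, "hand": 36},
  {"dx": 0, "dy": 0, "dz": -1.1, "ax": 0, "ay": 0, "az": 0, "hand": 36},
  {"dx": -0.4, "dy": 0.6, "dz": -1.1, "ax": 0, "ay": 0, "az": 0, "hand": 36},
  {"dx": -0.9, "dy": 1.4, "dz": -1.1, "ax": 0, "ay": 0, "az": 0, "hand": 36},
  {"dx": -1.3, "dy": 2.1, "dz": -1.1, "ax": 0, "ay": 0, "az": 0, "hand": 36},
  {"dx": -1.38, "dy": 2.48, "dz": -1.1, "ax": 0, "ay": 0, "az": 0, "hand": 36},
  {"dx": -1.38, "dy": 2.48, "dz": -0.8, "ax": 0, "ay": 0, "az": 0, "hand": 36},
  {"dx": -1.38, "dy": 2.48, "dz": -0.4, "ax": 0, "ay": 0, "az": 0, "hand": 36},
  {"dx": -1.38, "dy": 2.48, "dz": -0.2, "ax": 0, "ay": 0, "az": 0, "hand": 36},
  {"dx": -1.38, "dy": 2.48, "dz": -0.2, "ax": 0, "ay": 0, "az": 0, "hand": 36},
])

```text
clock: 38.75
tool_pos: [0.5943, -0.0967, 0.0746]
eef_rot: [0.647, 0.762, -0.001, -0.001]
contact_force: [-0.2, -0.4, -1.5]
opening: 0.451
```

```bash
python3 - <<'E'
from mv import *
p,d=eyes.snapshot('scene'); crop(p,'pics/s30.png',280,130,380,220,7)
tgt((.5963,-.0968,.0612,99.2))
E
```

```text
t 38.8 pos [ 0.5953 -0.0967  0.0755] yaw 99.3 F [ 0.  -0.9  0.1] open 39.8
(0.5963, -0.0968, 0.0612, 99.2) d [-0.004  0.017  0.239] a [-0.015 -0.002  0.016]
```

View pics/s30.png

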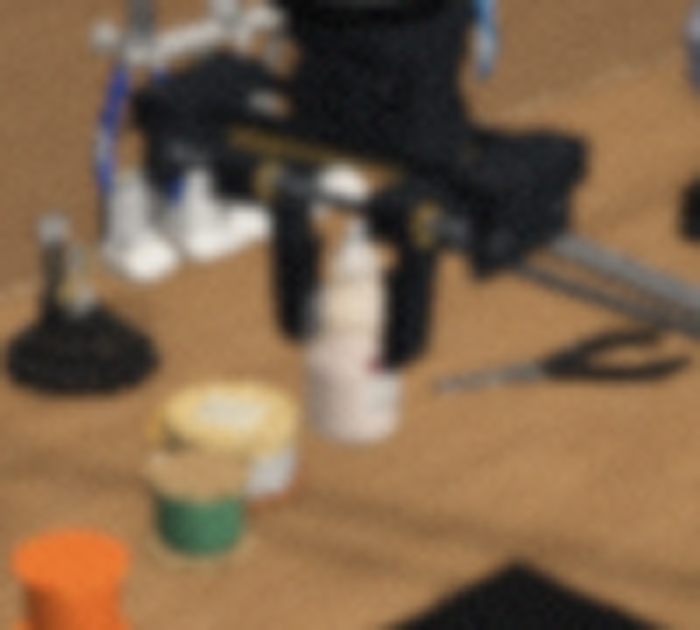

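servo_tool([
  {"dx": 0, "dy": 0.01, "dz": 0.08, "ax": 0, "ay": 0, "az": 0, "hand": 36},
  {"dx": 0, "dy": 0.01, "dz": 0.16, "ax": 0, "ay": 0, "az": 0, "hand": 36},
  {"dx": 0, "dy": 0.01, "dz": 0.22, "ax": 0, "ay": 0, "az": 0, "hand": 36},
  {"dx": 0, "dy": 0.01, "dz": 0.24, "ax": 0, "ay": 0, "az": 0, "hand": 36},
  {"dx": 0, "dy": 0.01, "dz": 0.24, "ax": 0, "ay": 0, "az": 0, "hand": 36},
])

```text
clock: 39.42
tool_pos: [0.5968, -0.0969, 0.0615]
eef_rot: [0.648, 0.762, -0.0, -0.0]
contact_force: [-1.3, 0.3, -1.9]
opening: 0.451
```

servo_tool([
  {"dx": 0, "dy": 0, "dz": 0.015, "ax": 0, "ay": 0, "az": 0, "hand": 36},
  {"dx": 0, "dy": 0, "dz": 0.015, "ax": 0, "ay": 0, "az": 0, "hand": 36},
])

```text
clock: 39.67
tool_pos: [0.597, -0.0969, 0.0611]
eef_rot: [0.648, 0.762, 0.0, 0.0]
contact_force: [-0.4, -0.3, 2.9]
opening: 0.452
```

servo_tool([
  {"dx": 0, "dy": 0, "dz": 0, "ax": 0, "ay": 0, "az": 0, "hand": 50},
  {"dx": 0, "dy": 0, "dz": 0, "ax": 0, "ay": 0, "az": 0, "hand": 70},
  {"dx": 0, "dy": 0, "dz": 0, "ax": 0, "ay": 0, "az": 0, "hand": 70},
  {"dx": 0, "dy": 0, "dz": -0.5, "ax": 0, "ay": 0, "az": 0, "hand": 70},
  {"dx": 0, "dy": 0, "dz": -1.3, "ax": 0, "ay": 0, "az": 0, "hand": 70},
  {"dx": 0, "dy": 0, "dz": -2.2, "ax": 0, "ay": 0, "az": 0, "hand": 70},
  {"dx": -0.7, "dy": -0.8, "dz": -2.4, "ax": 0, "ay": 0, "az": 0, "hand": 70},
  {"dx": -1.6, "dy": -1.6, "dz": -2.4, "ax": 0, "ay": 0, "az": 0, "hand": 70},
  {"dx": -2.5, "dy": -2.4, "dz": -2.4, "ax": 0, "ay": 0, "az": 0, "hand": 70},
  {"dx": -2.5, "dy": -2.4, "dz": -2.4, "ax": 0, "ay": 0, "az": 0, "hand": 70},
])

```text
clock: 40.92
tool_pos: [0.4754, -0.2726, 0.2041]
eef_rot: [0.65, 0.76, -0.002, -0.0]
contact_force: [0.4, 1.9, 0.3]
opening: 0.795
```

```bash
python3 - <<'E'
from meas import *; from mv import tgt
D={}
for n in('top','scene'):
    p,d=eyes.snapshot(n); D[n]=d
    cv2.imwrite(f'pics/{n}31.png',p[:,:,::-1])
    crop(p,f'pics/{n}31c.png',*((190,90,430,310,3) if n=='top' else (170,150,400,310,3)))
D0={n:np.load(f'pics/{n}0.npy') for n in('top','scene')}
it=dict(full=(.608,-.046,.029,.042,.034,.034),spool=(.575,.004,.029,.042,.03,.034),bottle=(.585,-.101,.05,.08,.032,.075),nozzle=(.597,-.098,.08,.1,.03,.09))
print('before');tops(D0,it);print('after');tops(D,it);tgt()
E
```

```text
before
top full circ [ 0.6099 -0.0447] 0.029 cen [ 0.6104 -0.0448  0.0333] 415
top spool circ [0.58   0.0036] 0.0221 cen [0.58   0.0033 0.0341] 255
top bottle circ [ 0.5904 -0.098 ] 0.0205 cen [ 0.5929 -0.0991  0.0623] 191
top nozzle circ [ 0.5946 -0.1011] 0.0077 cen [ 0.5963 -0.1009  0.0859] 37
scene full circ [ 0.6073 -0.0337] 0.0301 cen [ 0.6089 -0.0418  0.0321] 149
scene spool circ [0.5791 0.0126] 0.023 cen [0.58   0.0107 0.033 ] 97
scene bottle circ [ 0.5774 -0.0791] 0.0428 cen [ 0.5922 -0.0889  0.0625] 108
scene nozzle circ [ 0.587  -0.0858] 0.0183 cen [ 0.5967 -0.094   0.0844] 17
after
top full circ [ 0.6102 -0.0448] 0.0303 cen [ 0.6091 -0.0438  0.0333] 409
top spool circ [0.5783 0.0035] 0.0219 cen [0.5784 0.0032 0.0341] 250
top bottle circ [ 0.5904 -0.0982] 0.0206 cen [ 0.5922 -0.099   0.0619] 191
top nozzle circ [ 0.5945 -0.1   ] 0.0081 cen [ 0.5962 -0.1004  0.0849] 41
scene full circ [ 0.6045 -0.033 ] 0.0316 cen [ 0.6074 -0.0415  0.0323] 146
scene spool circ [0.5814 0.0075] 0.0281 cen [0.5789 0.0096 0.033 ] 101
scene bottle circ [ 0.5774 -0.0738] 0.0395 cen [ 0.5911 -0.0886  0.0625] 107
scene nozzle circ [ 0.5893 -0.0884] 0.0149 cen [ 0.5967 -0.0936  0.0856] 15
t 41.02 pos [ 0.4765 -0.2714  0.2042] yaw 98.91 F [-0.5  0.   0.7] open 70.1
```

View pics/scene31c.png

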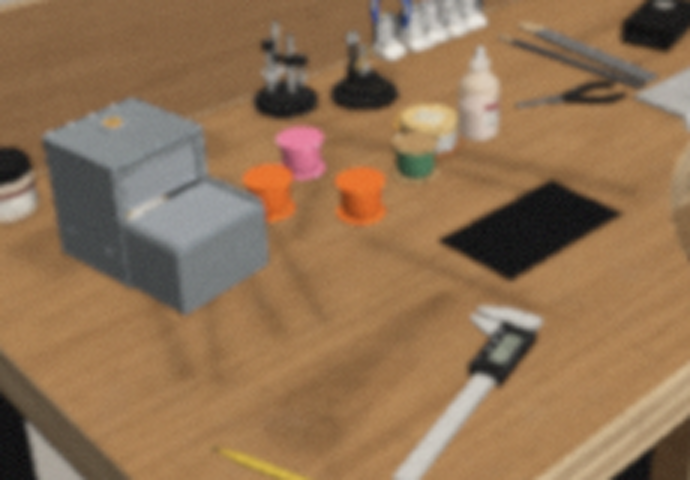

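View pics/top31c.png

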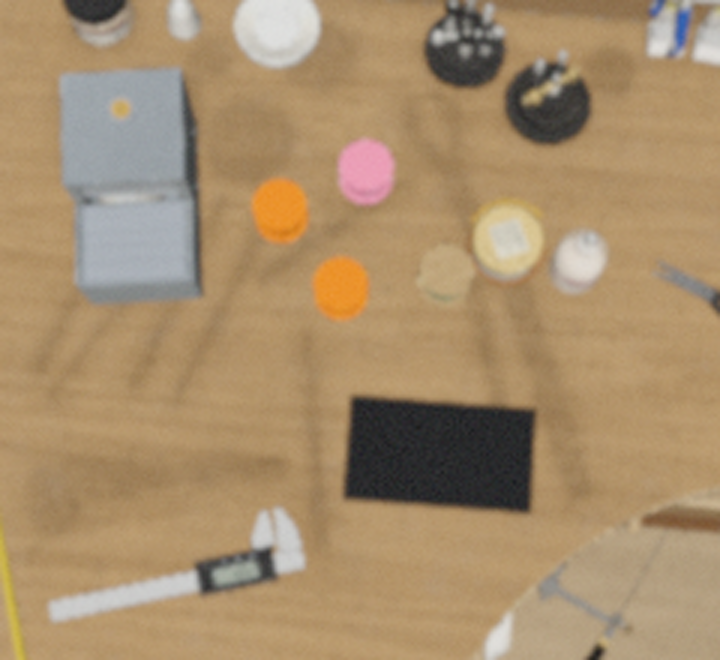

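```bash
python3 - <<'E'
from h import *
for n in('top','scene'):
    p,d=eyes.snapshot(n); c=cloud(n,d)
    v0,v1,u0,u1=(148,162,212,260) if n=='top' else (205,230,208,240)
    h=cv2.cvtColor(p,cv2.COLOR_RGB2HSV)[v0:v1,u0:u1]; q=p[v0:v1,u0:u1].astype(int)
    m=(q[...,0]-q[...,2]>8)&(q.max(2)>120)
    P=c[v0:v1,u0:u1][m]; print(n,m.sum(),np.round(P[::max(1,len(P)//12)],3).tolist())
r.finish_job(); print(r.get_state()['clock'])
E
```

```text
top 87 [[0.652, 0.214, 0.001], [0.65, 0.206, 0.0], [0.644, 0.208, 0.002], [0.597, 0.297, 0.1], [0.636, 0.212, 0.001], [0.635, 0.212, -0.004], [0.598, 0.295, 0.077], [0.596, 0.297, 0.074], [0.617, 0.318, -0.003], [0.613, 0.319, 0.0], [0.623, 0.203, 0.002], [0.622, 0.206, -0.003], [0.618, 0.207, 0.002]]
scene 26 [[0.613, 0.214, 0.073], [0.612, 0.215, 0.071], [0.719, 0.148, -0.002], [0.625, 0.249, 0.053], [0.618, 0.256, 0.056], [0.616, 0.251, 0.055], [0.61, 0.269, 0.059], [0.611, 0.273, 0.058], [0.619, 0.28, 0.054], [0.609, 0.278, 0.058], [0.618, 0.284, 0.053], [0.613, 0.281, 0.055], [0.616, 0.285, 0.052]]
the job is handed in; nothing more can be done
the job is handed in; nothing more can be done
```

The job is done and handed in, at about 41 s of the 136 s allowed. I stood the bottle and then the spool on the pad. The full tin went onto the sill and in through the flap, and the spare tin went into the cradle. The spool and then the bottle went back to where they stood. The shears and caliper were never reached for, and they look unmoved in the pictures.

**What the last checks showed:**
- **Bottle and spool:** both stand upright. The bottle is within about 1 mm of its old spot and the spool within about 1.5 mm.
- **Spare tin:** it sits in the cradle, within about 1.5 mm of where the full tin sat.
- **Full tin:** it is inside the safe. Its rim shows through the slit under the flap at about 57 mm, below the 62 mm sill, so it seems to be on edge just behind the front wall. It may not be lying flat.
- **Flap:** when I looked after the push, its depth readings matched the start, so it is shut.
- **Robot:** the gripper was empty and clear of everything. The highest wrist force I read was about 13 N, setting the spool on the pad. Forces were only read at the end of each move.

**What disagreed:** the two cameras differed by 7–8 mm in y, more than the stated 2 mm. Comparing each with the gripper's known position put the true value about midway, so I used that. In the very last check, the top camera's readings at the slit were mostly stray bench and safe points. The tin's position in the safe therefore rests on the scene camera alone.

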